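# Pack the fit-up kit into its foam inserts

### The arm

A 6-joint arm with a two-finger parallel gripper is mounted at the origin on the work surface; the furniture and walls round the work are solid. World frame = base frame: x ahead of the robot, y to its left, z up, the work surface at z = 0. Lengths are in mm, angles in rad, forces in N, time in s.
With the tool pointing down it reaches from about 350 to 1000 mm from the base axis. Payload 7.1 kg.
Tool frame: the origin (TCP) lies at the very end of the fingers, on their centre line; the grasp point (between the pads) lies 19 mm behind it; z points along the fingers, y is the line along which they close (so a half turn about z gives the same grasp; the last joint's range is limited). The gripper opens to 85 mm and grips with 20 to 120 N. Pads are 22 mm wide; open, the fingers measure 114 mm over their backs; the gripper's body (76 mm by 85 mm) begins 54 mm behind the grasp point. The pads swing forward as they close: fully open they stand 13 mm farther back than shut.
Start: joints at [-1.121, 0.423, 1.63, -0, 1.089, -0.019], TCP at [282.399, -557.544, 231.319] pointing down, gripper open.
Joint ranges: [-3, 3], [-0.9, 2.11], [0.09, 2.58], [-1.31, 4.45], [0.11, 2.69], [-2.54, 2.54]. Speed limits (rad/s): [2.39, 2.39, 3.01, 3.14, 3.14, 3.14].

### API

Orientations are given as a unit quaternion [w, x, y, z].
In Python, from workcell import ctrl gives the robot as it stands.
- The arm moves only by the tool jog_arm, never from a script. Its arguments are lists of equal length, an entry for each row: "offset": the shift along the tool's x, y, z in m, a list of three; "rotation": the turn, a rotation vector about the tool's x, y, z in rad, a list of three. A call has exactly 5 rows; each row is the pose to reach, as a shift and turn from the pose commanded when the call began, along the tool's axes at that moment; what a row does not reach only later rows make up. A row lasts 1/12 s, in which the tool goes at most 41.7 mm and 7.16 degrees, less where a joint would pass 70% of its speed; a pose out of reach is approached as far as the arm can. A call with a gripper value outside its range is refused whole. "claw" is the opening, from 0 (shut) to 1 (fully open), set as the call begins (left out, the last holds). The fingers move at their own pace and stop on an object; "grip_force" is the grip in N (left out, the last holds). Time passes only in rows, so rows that repeat a pose let the fingers close, or fill a call up. It gives the time, the measured TCP pose, the force, the opening and the grip force at its end, in the units of the state.
- ctrl.sense(): the state, without advancing time (a new reading comes with each control period).
- ctrl.get_image(name): name is "scene" or "top" or "wrist"; returns (picture, depth): 480x640x3 uint8, red, green, blue; 480x640 float32, mm along the optical axis (not along the pixel's ray), 0 where there is no reading.
- ctrl.calibration(name): a dict with "fx", "fy", "cx", "cy" (pixels), "k1" (the pictures are not rectified: a ray, as slopes to the right and down, at radius r is drawn at 1 + k1 r^2 times it, then the intrinsics apply), "rvec" (rotation vector, rad) and "tvec" (3), from world to camera coordinates, as OpenCV has them. Camera axes: x right, y down, z forward; pixel columns grow to the right and rows downward; lengths in mm; the calibration is good to about 2 mm. A picture is of the moment at which its call begins: read the wrist's pose just before it. calibration takes no time and is no camera call; for the wrist camera it gives the pose at the moment of the call.
- ctrl.job_done(): hands the job in; it is judged then, once.
Trained networks look in the newest picture that a camera, given by its name, has taken for a name from the list of things; names that differ only in an ending like _2 or _b are one class to them, and where a whole thing is asked for, a point or a joint stands for the part that bears it (a point fixed in the world has none). Each returns a list of dicts, best first, with "score" (0 to 1); they miss things now and then, are a little off and sometimes report something else, mostly with a low value. They report only what shows in the picture. A call takes as long as a camera call. They do not tell look-alikes from the thing itself.
- ctrl.search_frame(target, camera): "centre" ([x, y, z] in mm, in world coordinates, good to about 4 mm: the middle of the surface that is visible of it).
- ctrl.regions_of(target, camera): "pixels" (480x640 bool, what is visible of it).
The state is a dict: "time_s": time; "qpos": joint angles; "joint_vel": joint speeds; "effort": joint torques, N m; "ee_pos": TCP position; "tool_rot": TCP orientation; "wrist_force": force on the tool from outside, world axes, zero at the start; "torque": the same for the moment, N m; "grip_width": opening from 0.0 (shut) to 1.0 (fully open); "grasp_force": force on a finger pad.
Only numpy, scipy, OpenCV 4.12 (cv2) and the standard library are available. Lean on these libraries where they do the work, as an engineer would, in place of code of your own. Each camera call takes 0.05 s, during which the arm holds its last target. There are 200 camera calls.

### The job

Pack the welder's fit-up kit: put the adjustable wrench, the pliers, the yellow magnetic square and the bolt each into the foam insert that is cut out for it. The three tools must lie flat on the floor of their cut-outs and the bolt must stand on its head in the round one, all released and at rest.

Things in the scene. Friction and masses are not known exactly. Their poses are not given: they have to be found in the camera images.
- wrench_mid (a point): Grey steel adjustable wrench lying flat, 222 x 52 x 11 mm, 0.34 kg. Point: middle of the handle at the centre of mass, 5.5 mm above the bench as it lies; here it is 19 mm wide across x. y runs along the wrench towards the handle's end (125 mm off); the 52 mm wide jaw head is at -y (its end 97 mm off); z up.
- pliers_mid (a point): Combination pliers, one grip yellow, one black, lying flat, closed and stiff, 206 x 72 x 16 mm, 0.30 kg. Point: the waist behind the jaws, 8 mm above the bench as they lie; 25 mm wide across x, 14 mm thick. y runs towards the ends of the grips (145 mm off); the nose is at -y (61 mm off); z up. Centre of mass 56 mm from the point towards +y: hold firmly.
- magnet_square_mid (a point): Yellow welding square lying flat: right-angled triangle, blunt corners, legs 67 mm (at -x and +y), 15 mm thick, 0.21 kg, not magnetic here. Point: midway between right-angled corner and middle of the long edge, 7.5 mm above the bench as it lies; the corner is 25.5 mm off towards (-x,+y), the long edge 25.5 mm off towards (+x,-y), so 51 mm wide to grip along that diagonal. z up.
- bolt_mid (a point): Dark steel hexagon bolt standing on its head, 58 mm high, 0.06 kg: head 24 mm over the corners and 8 mm high at the bottom, threaded shank 12 mm thick above it. Point: on its axis half-way up, 29 mm above its foot; z up along the shank.
- wrench_insert_seat (a point): Foam insert, 260 x 90 mm, with the wrench's cut-out (head at -y, handle towards +y). A 40 mm wide finger groove, as deep and open at both sides, crosses it at this point along x. Point: where the wrench's point is when seated, 9.5 mm above the insert's underside (which lies on a 4 mm sheet on the bench). Same axes as its tool when seated.
- pliers_insert_seat (a point): Foam insert, 244 x 110 mm, with the pliers' cut-out (nose at -y, grips towards +y). A 40 mm wide finger groove, as deep and open at both sides, crosses it at this point along x. Point: where the pliers' point is when seated, 12 mm above the insert's underside (on the 4 mm sheet). Same axes as its tool when seated.
- magnet_insert_seat (a point): Foam insert, 123 x 87 mm, with the square's triangular cut-out. A 40 mm wide finger groove, as deep and open at both sides, crosses it at this point along the diagonal (-x,+y) to (+x,-y). Point: where the square's point is when seated, 11.5 mm above the bench. Same axes as its tool when seated.
- bolt_insert_seat (a point): Small foam insert, 74 x 74 mm, round cut-out 38 mm wide for the bolt's head. Point: where the bolt's point is when seated, 33 mm above the bench. All inserts: black foam on light grey, fixed, 13 mm high; cut-outs 9 mm deep, floor 4 mm above the insert's underside, about 7 mm of play round the tool.
Things that resemble listed ones, but are neither listed nor needed, are in the scene too. What is meant by the part that bears bolt_mid is not green, orange or red, and is the smaller of those in its own colour.

How it is judged (in metres and radians):
At the end, for the whole second after the job is handed in: Each of the four rests in its own insert: within 12 mm sideways and 3.5 mm in height of the seat point (right down on the cut-out's floor), level or, for the bolt, upright within 0.06 rad, the three tools turned as their cut-outs within 0.2 rad, at rest (under 0.02 m/s) (horizontal distance between wrench_mid and wrench_insert_seat below 0.012 m and z of wrench_mid in the frame of wrench_insert_seat between -0.0035 and 0.0035 m and angle between each of wrench_mid, pliers_mid, magnet_square_mid, bolt_mid's own z axis and vertical below 0.06 rad and angle between the y axis of wrench_mid and the y axis of wrench_insert_seat, either way round below 0.2 rad and linear speed of each of wrench, pliers, magnet_square, bolt below 0.02 m/s and horizontal distance between pliers_mid and pliers_insert_seat below 0.012 m and z of pliers_mid in the frame of pliers_insert_seat between -0.0035 and 0.0035 m and angle between the y axis of pliers_mid and the y axis of pliers_insert_seat, either way round below 0.2 rad and horizontal distance between magnet_square_mid and magnet_insert_seat below 0.012 m and z of magnet_square_mid in the frame of magnet_insert_seat between -0.0035 and 0.0035 m and angle between the y axis of magnet_square_mid and the y axis of magnet_insert_seat, either way round below 0.2 rad and horizontal distance between bolt_mid and bolt_insert_seat below 0.012 m and z of bolt_mid in the frame of bolt_insert_seat between -0.0035 and 0.0035 m); the robot touches nothing.
It also fails if it takes over 112 s, if anything falls off the work surface, if the arm or the gripper's body presses on something with over 40 N, if the wrist force passes 120 N, or if a joint passes its speed limit or range.

## Working session

There is one attempt and no reset: what is moved stays moved. The work goes in short steps, Python scripts to look and compute and a tool call to move; the robot and the scene stay as the last step left them, time stands still between calls to the robot, and variables do not carry over. Pictures are saved under pics/ and viewed, at most 14 in all, crops included, and the job is handed in when it is done.

Besides the shell and the picture viewer there is one more tool, called after "Call:" as a command line: name --argument value ..., lists and objects as JSON in quotes. jog_arm: Moves the arm, as the interface text tells. Its arguments: {"type":"object","properties":{"offset":{"type":"array","items":{"type":"array","items":{"type":"number"}}},"rotation":{"type":"array","items":{"type":"array","items":{"type":"number"}}},"claw":{"type":"number"},"grip_force":{"type":"number"}},"required":["offset","rotation"]}

```bash
ls; mkdir -p pics
cat > h.py <<'E'
import numpy as np, cv2
from workcell import ctrl
from scipy.spatial.transform import Rotation as R
def cloud(name,depth,cal=None):
    c=cal or ctrl.calibration(name)
    v,u=np.mgrid[0:480,0:640]
    K=np.array([[c['fx'],0,c['cx']],[0,c['fy'],c['cy']],[0,0,1.]])
    p=cv2.undistortPoints(np.stack([u.ravel(),v.ravel()],1).astype(np.float64)[:,None],K,np.array([c['k1'],0,0,0.]))[:,0]
    d=depth.ravel()
    P=np.c_[p*d[:,None],d]
    Rm=cv2.Rodrigues(np.array(c['rvec'],float))[0]
    W=(P-np.array(c['tvec']).ravel())@Rm
    W[d==0]=np.nan
    return W.reshape(480,640,3)
def save(n,img): cv2.imwrite('pics/'+n,img[:,:,::-1])
E
python3 - <<'E'
from h import *
s=ctrl.sense();print(s)
for n in('top','scene'):
    im,d=ctrl.get_image(n);save(n+'0.png',im);np.savez(n+'0.npz',im=im,d=d,W=cloud(n,d))
    print(n,ctrl.calibration(n))
    for t in ['wrench_mid','pliers_mid','magnet_square_mid','bolt_mid','wrench_insert_seat','pliers_insert_seat','magnet_insert_seat','bolt_insert_seat']:
        print(t,[(round(r['score'],2),np.round(r['centre']).tolist()) for r in ctrl.search_frame(t,n)])
E
```

```text
pics
{'time_s': 0.0, 'qpos': array([-1.12101044e+00,  4.23874513e-01,  1.63066941e+00,  4.36385020e-05,
        1.08859794e+00, -1.89855212e-02]), 'joint_vel': array([ 0.00051415,  0.00014521, -0.00026094,  0.00013921,  0.00019297,
        0.0012572 ]), 'effort': array([-2.13612235e-03, -5.57399869e+01, -2.81743383e+01, -1.91879703e-04,
        7.51452200e-03, -3.68750790e-06]), 'ee_pos': array([ 282.17743894, -557.07379931,  230.53275392]), 'tool_rot': array([-7.60831557e-04,  9.72659254e-01,  2.32235603e-01, -1.46685136e-04]), 'wrist_force': array([-0.23497282, -0.40837204, -0.22991932]), 'torque': array([ 0.02772878,  0.00873896, -0.00400134]), 'grasp_force': 0.0, 'grip_width': 1.000973305881029}
top {'fx': 471.8930603870826, 'fy': 471.8930603870826, 'cx': 323.897765352638, 'cy': 237.40854039834937, 'k1': -0.02165738083794941, 'rvec': array([ 2.16532776, -2.1842962 ,  0.06202395]), 'tvec': array([ 116.27690091,  522.04600957, 1267.47243965])}
wrench_mid [(0.87, [548.0, -195.0, 10.0])]
pliers_mid [(0.96, [660.0, -136.0, 16.0])]
magnet_square_mid [(0.65, [421.0, -31.0, 13.0])]
bolt_
[... 367 characters left out ...]
312661629, 'cx': 316.2458873204433, 'cy': 243.92954573152176, 'k1': -0.043778279899060295, 'rvec': array([ 1.89216371, -0.90947041,  0.56547859]), 'tvec': array([-246.69192889,  269.65011371,  799.51908121])}
wrench_mid [(0.89, [546.0, -196.0, 8.0])]
pliers_mid [(0.82, [651.0, -142.0, 14.0])]
magnet_square_mid [(0.84, [420.0, -38.0, 17.0])]
bolt_mid [(0.79, [381.0, -140.0, 34.0]), (0.71, [424.0, -266.0, 34.0]), (0.63, [465.0, -159.0, 26.0]), (0.59, [403.0, -205.0, 26.0]), (0.56, [333.0, -99.0, 21.0])]
wrench_insert_seat [(0.85, [560.0, 427.0, 14.0])]
pliers_insert_seat [(0.88, [564.0, 282.0, 9.0])]
magnet_insert_seat [(0.78, [480.0, 99.0, 8.0])]
bolt_insert_seat [(0.75, [686.0, 81.0, 12.0])]
```

View pics/top0.png

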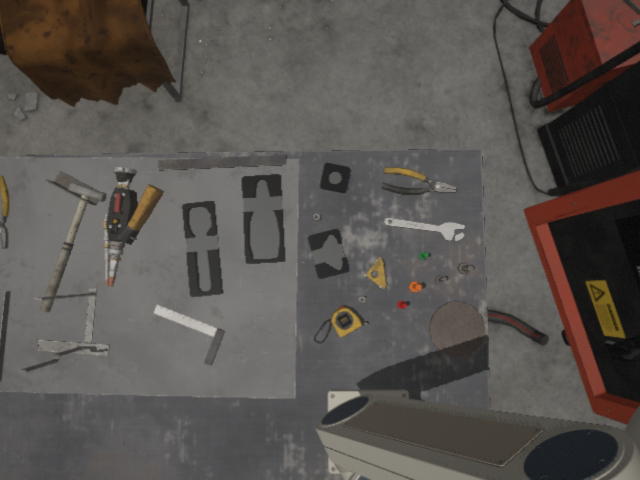

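View pics/scene0.png

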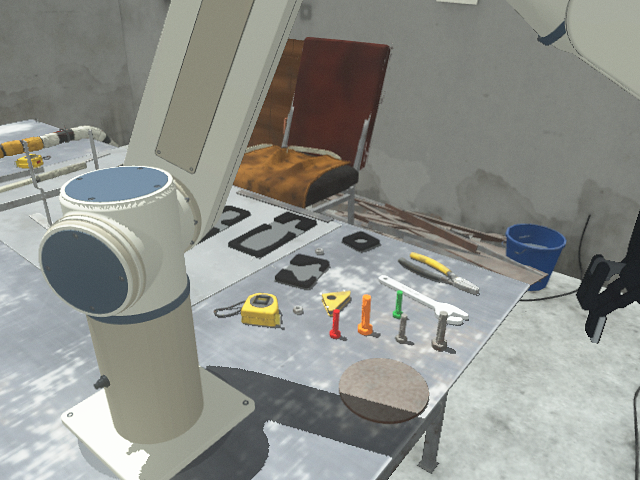

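The top view shows the four inserts: wrench at (202,248), pliers (264,220), magnet (328,253) and bolt (335,178). The tools are at right: pliers (420,182), wrench (425,229), square (377,273). In the scene view there are five bolts: red (336,323), orange (366,314), green (399,304), grey small (402,330) and grey large (441,330). The target should be the smaller grey one at (402,330).

Next I'll make an ortho view for measuring and crop the bolts.

```bash
cat >> h.py <<'E'
def ortho(im,c,x0,x1,y0,y1,z,s=1.0):
    """rows: x decreasing downward, cols: y decreasing rightward; s px per mm"""
    xs=np.arange(x1,x0,-1/s); ys=np.arange(y1,y0,-1/s)
    X,Y=np.meshgrid(xs,ys,indexing='ij')
    P=np.c_[X.ravel(),Y.ravel(),np.full(X.size,float(z))]
    K=np.array([[c['fx'],0,c['cx']],[0,c['fy'],c['cy']],[0,0,1.]])
    q=cv2.projectPoints(P,np.array(c['rvec'],float),np.array(c['tvec'],float),K,np.array([c['k1'],0,0,0.]))[0][:,0].astype(np.float32)
    return cv2.remap(im,q[:,0].reshape(X.shape),q[:,1].reshape(X.shape),cv2.INTER_LINEAR)
E
python3 - <<'E'
from h import *
f=np.load('top0.npz');im,W=f['im'],f['W']
o=ortho(im,ctrl.calibration('top'),330,780,-310,490,10)
for i in range(0,800,50): cv2.line(o,(i,0),(i,449),(90,160,255) if (490-i)%100==0 else (70,90,120),1)
for i in range(0,450,50): cv2.line(o,(0,i+30),(799,i+30),(90,160,255) if (750-i)%100==0 else (70,90,120),1)
save('ortho0.png',o)
s=np.load('scene0.npz')['im'][270:370,310:470];save('bolts.png',cv2.resize(s,None,fx=5,fy=5,interpolation=cv2.INTER_CUBIC))
Ws=np.load('scene0.npz')['W']
for n,(u,v) in dict(small=(402,330),big=(441,330),green=(399,304)).items():
    p=Ws[v-30:v+31,u-14:u+15].reshape(-1,3);p=p[p[:,2]>14]; print(n,np.nanmedian(p,0).round(1),np.nanmax(p[:,2]).round(1),len(p))
# tool masks
for t in ['wrench_mid','pliers_mid','magnet_square_mid']:
    ctrl.get_image('top')
    r=ctrl.regions_of(t,'top')[0]; p=W[r['pixels']];p=p[np.isfinite(p[:,2])&(p[:,2]>4)]
    q=p[:,:2]; rect=cv2.minAreaRect(q.astype(np.float32)); 
    m=q.mean(0);w,V=np.linalg.eigh(np.cov(q.T)); print(t,len(p),rect,m,V[:,1],np.median(p[:,2]))
E
```

```text
small [ 405.7 -198.8   33.7] 59.8 212
big [ 428.8 -265.6   50.2] 79.7 271
green [ 410.6 -195.3   39.5] 60.1 269
wrench_mid 690 ((543.6050415039062, -160.62820434570312), (217.6685791015625, 50.76343536376953), 85.5339584350586) [ 548.74805968 -177.989607  ] [0.15483936 0.98793966] 11.357159483623146
pliers_mid 814 ((670.0703125, -151.1978302001953), (202.23483276367188, 70.91165161132812), 78.9411849975586) [ 671.39644985 -142.56083822] [0.17137994 0.98520501] 13.92490704846523
magnet_square_mid 268 ((423.21282958984375, -41.23503494262695), (61.94422912597656, 56.684776306152344), 49.861419677734375) [421.99149938 -34.75213904] [-0.98952881 -0.14433547] 15.173343536421843
```

View pics/ortho0.png

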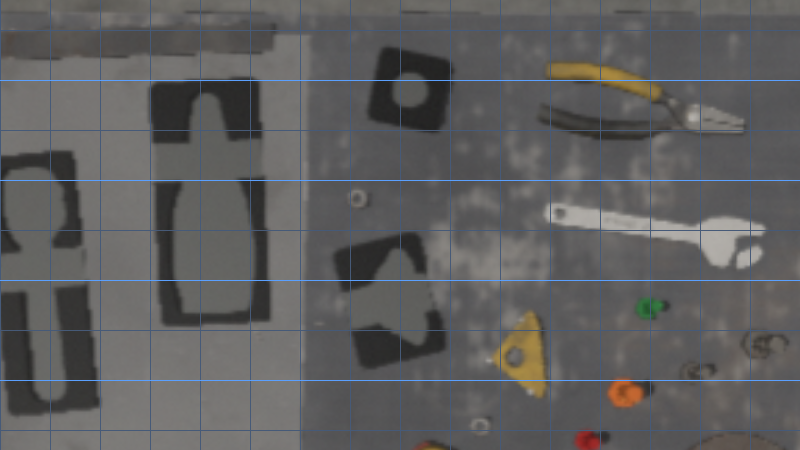

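View pics/bolts.png

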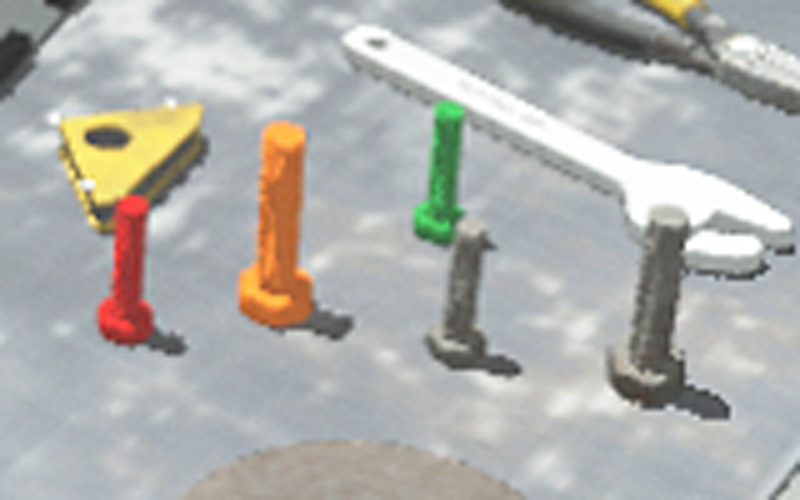

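The crop shows the small grey bolt at (460,290), about 60 mm tall, and the larger grey one at (660,300), about 80 mm. Red, orange and green are ruled out, so the target is the small grey bolt near (407,-203). I'll start with the wrench and take a close look from above it.

```bash
cat >> h.py <<'E'
def pose(x,y,z,yaw):
    """yaw deg = world angle of tool y (closing axis), tool down"""
    a=np.radians(yaw); ty=np.array([np.cos(a),np.sin(a),0]);tz=np.array([0,0,-1.]);tx=np.cross(ty,tz)
    return np.array([x,y,z],float),R.from_matrix(np.c_[tx,ty,tz])
def cur():
    s=ctrl.sense();q=s['tool_rot'];return np.array(s['ee_pos']),R.from_quat([q[1],q[2],q[3],q[0]]),s
def plan(*targets,start=None):
    if start is None:
        p,r,s=cur();print('t',round(s['time_s'],2),'p',p.round(1),'yaw',np.degrees(np.arctan2(*r.as_matrix()[[1,0],1])).round(1),'w',round(s['grip_width'],3),'F',s['wrist_force'].round(1),'gf',round(s['grasp_force'],1))
    else: p,r=pose(*start)
    for t in targets:
        P,Q=pose(*t); rv=(r.inv()*Q).as_rotvec(); d=P-p
        n=max(1,int(np.ceil(max(np.linalg.norm(d)/200,np.degrees(np.linalg.norm(rv))/34))))
        for k in range(n):
            print(t,k,'off',(r.inv().apply(d/n)/1000).round(4).tolist(),'rot',(rv/n).round(3).tolist())
            r=r*R.from_rotvec(rv/n)
        p,r=P,Q
E
python3 -c "
from h import *
plan((552,-175,230,-6))
c=ctrl.calibration('wrist');Rm=cv2.Rodrigues(c['rvec'])[0];C=-Rm.T@c['tvec'];p,r,s=cur();print(C,r.inv().apply(C-p),r.inv().apply(Rm[2]),c['fx'])"
```

```text
t 1.2 p [ 282.4 -557.6  231.3] yaw -63.1 w 1.002 F [ 0.3 -0.8  0.4] gf 0.0
(552, -175, 230, -6) 0 off [0.1378, -0.0732, 0.0004] rot [0.0, -0.0, -0.332]
(552, -175, 230, -6) 1 off [0.1541, -0.0242, 0.0004] rot [0.0, -0.0, -0.332]
(552, -175, 230, -6) 2 off [0.1536, 0.0274, 0.0004] rot [0.0, -0.0, -0.332]
[ 341.85118918 -526.69782711  373.78804905] [  66.97305567   -0.67087972 -142.45845702] [-0.25996555 -0.00125658  0.96561707] 423.0717041629948
```

Call:
jog_arm --offset '[[0.1378, -0.0732, 0], [0.1378, -0.0732, 0], [0.1378, -0.0732, 0], [0.1378, -0.0732, 0], [0.1378, -0.0732, 0]]' --rotation '[[0, 0, -0.332], [0, 0, -0.332], [0, 0, -0.332], [0, 0, -0.332], [0, 0, -0.332]]'

```text
time_s: 1.62
ee_pos: [374.6, -425.7, 231.3]
tool_rot: [-0.001, 0.92, 0.392, 0.001]
wrist_force: [0.6, 0.2, 0.1]
grip_width: 1.004
grasp_force: 0.0
```

Call:
jog_arm --offset '[[0.1541, -0.0242, 0], [0.1541, -0.0242, 0], [0.1541, -0.0242, 0], [0.1541, -0.0242, 0], [0.1541, -0.0242, 0]]' --rotation '[[0, 0, -0.332], [0, 0, -0.332], [0, 0, -0.332], [0, 0, -0.332], [0, 0, -0.332]]'

```text
time_s: 2.03
ee_pos: [464.7, -298.9, 231.5]
tool_rot: [-0.0, 0.843, 0.538, 0.001]
wrist_force: [0.4, 0.1, 0.5]
grip_width: 0.999
grasp_force: 0.0
```

Call:
jog_arm --offset '[[0.1536, 0.0274, 0], [0.1536, 0.0274, 0], [0.1536, 0.0274, 0], [0.1536, 0.0274, 0], [0.1536, 0.0274, 0]]' --rotation '[[0, 0, -0.332], [0, 0, -0.332], [0, 0, -0.332], [0, 0, -0.332], [0, 0, -0.332]]' --claw 0.5

```text
time_s: 2.45
ee_pos: [555.0, -171.7, 231.6]
tool_rot: [0.0, 0.742, 0.67, 0.001]
wrist_force: [-0.4, 0.8, -0.0]
grip_width: 0.498
grasp_force: 0.0
```

```bash
cat >> h.py <<'E'
def look(tag,x0,x1,y0,y1,z,s=1.5,grid=50):
    c=ctrl.calibration('wrist');im,d=ctrl.get_image('wrist')
    np.savez(tag+'.npz',im=im,d=d,W=cloud('wrist',d,c))
    o=ortho(im,c,x0,x1,y0,y1,z,s); np.save(tag+'_o.npy',o)
    for g in range(int(np.ceil(x0/grid)*grid),int(x1),grid): cv2.line(o,(0,int((x1-g)*s)),(o.shape[1],int((x1-g)*s)),(90,160,255),1)
    for g in range(int(np.ceil(y0/grid)*grid),int(y1),grid): cv2.line(o,(int((y1-g)*s),0),(int((y1-g)*s),o.shape[0]),(90,160,255),1)
    save(tag+'.png',o)
E
python3 - <<'E'
from h import *
plan((552,-175,230,-6))
look('w1',380,780,-330,20,10,1.5)
W=np.load('w1.npz')['W']
for t in ['wrench_mid','pliers_mid','bolt_mid']:
    for r in ctrl.regions_of(t,'wrist'):
        p=W[r['pixels']];p=p[np.isfinite(p[:,2])&(p[:,2]>5)&(p[:,2]<90)]
        q=p[:,:2];w,V=np.linalg.eigh(np.cov(q.T));print(t,round(r['score'],2),len(q),cv2.minAreaRect(q.astype(np.float32)),q.mean(0).round(1),np.degrees(np.arctan2(V[1,1],V[0,1])).round(1),np.median(p[:,2]).round(1),p[:,2].max().round(1))
        if t=='wrench_mid':
            h=q[(q[:,1]>-200)&(q[:,1]<-80)]
            for a in range(-200,-60,20):
                k=q[(q[:,1]>a)&(q[:,1]<a+20)]; print(a+10,k[:,0].min().round(1),k[:,0].max().round(1))
            print('y ends',q[:,1].min(),q[:,1].max())
        if t=='pliers_mid':
            for a in range(-260,-60,20):
                k=q[(q[:,1]>a)&(q[:,1]<a+20)]
                if len(k):print(a+10,k[:,0].min().round(1),k[:,0].max().round(1))
E
```

```text
t 2.45 p [ 555.  -171.7  231.6] yaw -5.9 w 0.498 F [-0.4  0.8 -0. ] gf 0.0
(552, -175, 230, -6) 0 off [-0.0036, -0.0026, 0.0016] rot [0.002, -0.001, 0.002]
wrench_mid 0.72 6818 ((549.691162109375, -158.89913940429688), (220.83282470703125, 51.714019775390625), 79.93816375732422) [ 548.7 -168.6] 80.5 10.7 13.9
-190 536.1 556.0
-170 539.3 558.9
-150 541.6 562.7
-130 545.7 566.4
-110 547.9 570.1
-90 550.2 572.9
-70 553.1 576.3
y ends -270.2873878596019 -49.56589007187077
pliers_mid 0.85 8888 ((668.7818603515625, -148.099365234375), (204.7754364013672, 72.29441833496094), 78.6291732788086) [ 671.4 -133.4] 79.8 13.3 18.3
-250 644.7 661.9
-230 644.6 669.6
-210 644.6 673.7
-190 647.1 677.7
-170 646.2 695.5
-150 640.7 703.5
-130 640.6 709.9
-110 641.0 714.3
-90 643.2 715.9
-70 646.8 717.0
bolt_mid 0.92 748 ((407.6311950683594, -197.67526245117188), (19.93229103088379, 21.7679500579834), 30.70895004272461) [ 409.6 -196.6] 120.8 28.0 59.6
bolt_mid 0.75 663 ((473.00048828125, -152.4961700439453), (19.213871002197266, 21.073823928833008), 31.76158332824707) [ 474.  -151.9] 120.0 23.4 59.9
bolt_mid 0.75 993 ((340.287353515625, -92.4144058227539), (21.37285804748535, 19.366392135620117), 79.5157699584961) [341.9 -92.6] 82.7 28.6 60.0
bolt_mid 0.72 1031 ((435.4283142089844, -257.5243835449219), (27.85938835144043, 19.986438751220703), 0.09231235831975937) [ 436.3 -258.2] 177.3 34.3 78.6
bolt_mid 0.64 1693 ((388.352294921875, -128.4145050048828), (29.46493148803711, 28.043460845947266), 31.754512786865234) [ 391.4 -128. ] 98.2 40.2 80.7
```

View pics/w1.png

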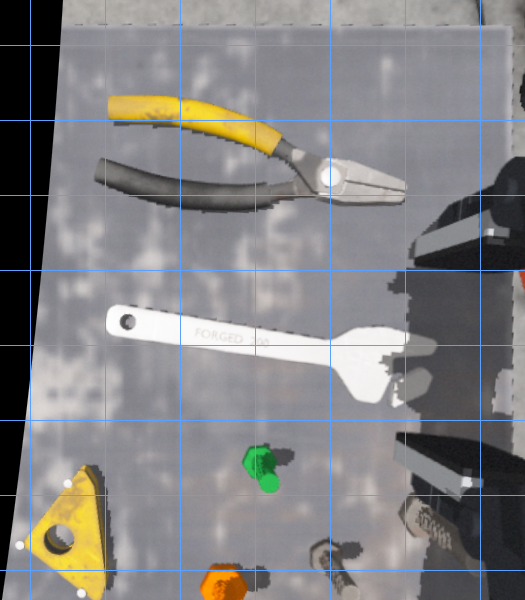

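The wrist view shows the wrench with its handle running from (115,320) to (330,350), and the pliers with nose at (400,190). The target bolt, small grey, is at (325,560). Wrench point ≈ (548.5,-174), closing axis -8.8°.

```bash
python3 -c "
from h import *
plan((548.5,-174,100,-8.8),(548.5,-174,3,-8.8))"
```

```text
t 2.65 p [ 551.5 -175.9  231.2] yaw -6.1 w 0.504 F [ 0.4  0.1 -0.3] gf 0.0
(548.5, -174, 100, -8.8) 0 off [0.0016, -0.0031, 0.1312] rot [-0.001, 0.0, 0.047]
(548.5, -174, 3, -8.8) 0 off [0.0, 0.0, 0.097] rot [0.0, 0.0, 0.0]
```

Call:
jog_arm --offset '[[0.0016, -0.0031, 0.04], [0.0016, -0.0031, 0.08], [0.0016, -0.0031, 0.1112], [0.0016, -0.0031, 0.1312], [0.0016, -0.0031, 0.1312]]' --rotation '[[0, 0, 0.047], [0, 0, 0.047], [0, 0, 0.047], [0, 0, 0.047], [0, 0, 0.047]]'

```text
time_s: 3.07
ee_pos: [545.3, -173.7, 95.9]
tool_rot: [-0.003, 0.76, 0.65, -0.002]
wrist_force: [-1.1, 0.3, 0.3]
grip_width: 0.5
grasp_force: 0.0
```

Call:
jog_arm --offset '[[0, 0, 0.035], [0, 0, 0.065], [0, 0, 0.085], [0, 0, 0.095], [0, 0, 0.097]]' --rotation '[[0, 0, 0], [0, 0, 0], [0, 0, 0], [0, 0, 0], [0, 0, 0]]'

```text
time_s: 3.48
ee_pos: [548.5, -173.9, 2.5]
tool_rot: [-0.001, 0.76, 0.65, -0.0]
wrist_force: [-0.6, 0.5, 0.5]
grip_width: 0.502
grasp_force: 0.0
```

Call:
jog_arm --offset '[[0, 0, 0], [0, 0, 0], [0, 0, 0], [0, 0, 0], [0, 0, 0]]' --rotation '[[0, 0, 0], [0, 0, 0], [0, 0, 0], [0, 0, 0], [0, 0, 0]]' --claw 0 --grip_force 60

```text
time_s: 3.9
ee_pos: [550.4, -173.8, 5.0]
tool_rot: [0.001, 0.759, 0.651, 0.001]
wrist_force: [-1.9, -2.6, 8.3]
grip_width: 0.193
grasp_force: 59.6
```

```bash
python3 -c "
from h import *
plan((548.5,-174,180,-8.8),(450,365,290,95.6),start=(548.5,-174,3,-8.8))"
```

```text
(548.5, -174, 180, -8.8) 0 off [0.0, 0.0, -0.177] rot [0.0, 0.0, 0.0]
(450, 365, 290, 95.6) 0 off [0.1294, -0.0449, -0.0275] rot [0.0, 0.0, -0.456]
(450, 365, 290, 95.6) 1 off [0.136, 0.0166, -0.0275] rot [0.0, 0.0, -0.456]
(450, 365, 290, 95.6) 2 off [0.1148, 0.0747, -0.0275] rot [0.0, 0.0, -0.456]
(450, 365, 290, 95.6) 3 off [0.0703, 0.1176, -0.0275] rot [0.0, 0.0, -0.456]
```

Call:
jog_arm --offset '[[0, 0, -0.01], [0, 0, -0.04], [0, 0, -0.09], [0, 0, -0.13], [0, 0, -0.177]]' --rotation '[[0, 0, 0], [0, 0, 0], [0, 0, 0], [0, 0, 0], [0, 0, 0]]'

```text
time_s: 4.32
ee_pos: [548.5, -172.7, 170.4]
tool_rot: [-0.0, 0.759, 0.651, -0.0]
wrist_force: [1.1, -0.9, -3.2]
grip_width: 0.19
grasp_force: 59.3
```

Call:
jog_arm --offset '[[0.02, -0.007, -0.005], [0.045, -0.015, -0.01], [0.07, -0.025, -0.015], [0.1, -0.035, -0.02], [0.1294, -0.0449, -0.0275]]' --rotation '[[0, 0, -0.07], [0, 0, -0.16], [0, 0, -0.26], [0, 0, -0.36], [0, 0, -0.456]]'

```text
time_s: 4.73
ee_pos: [523.4, -37.1, 196.4]
tool_rot: [-0.0, 0.591, 0.807, 0.0]
wrist_force: [1.2, 0.0, -2.1]
grip_width: 0.195
grasp_force: 59.3
```

Call:
jog_arm --offset '[[0.027, 0.003, -0.0055], [0.054, 0.006, -0.011], [0.081, 0.01, -0.0165], [0.108, 0.013, -0.022], [0.136, 0.0166, -0.0275]]' --rotation '[[0, 0, -0.09], [0, 0, -0.18], [0, 0, -0.27], [0, 0, -0.36], [0, 0, -0.456]]'

```text
time_s: 5.15
ee_pos: [498.9, 97.7, 224.2]
tool_rot: [0.0, 0.393, 0.92, 0.0]
wrist_force: [1.0, 0.3, -2.0]
grip_width: 0.194
grasp_force: 59.3
```

Call:
jog_arm --offset '[[0.023, 0.015, -0.0055], [0.046, 0.03, -0.011], [0.069, 0.045, -0.0165], [0.092, 0.06, -0.022], [0.1148, 0.0747, -0.0275]]' --rotation '[[0, 0, -0.09], [0, 0, -0.18], [0, 0, -0.27], [0, 0, -0.36], [0, 0, -0.456]]'

```text
time_s: 5.57
ee_pos: [474.0, 232.4, 251.7]
tool_rot: [0.0, 0.175, 0.985, 0.0]
wrist_force: [1.4, 1.1, -2.4]
grip_width: 0.194
grasp_force: 59.3
```

Call:
jog_arm --offset '[[0.02, 0.03, -0.0075], [0.04, 0.06, -0.015], [0.058, 0.095, -0.0225], [0.0703, 0.1176, -0.0275], [0.0703, 0.1176, -0.0275]]' --rotation '[[0, 0, -0.12], [0, 0, -0.24], [0, 0, -0.36], [0, 0, -0.456], [0, 0, -0.456]]'

```text
time_s: 5.98
ee_pos: [449.3, 370.8, 280.3]
tool_rot: [0.001, -0.054, 0.999, 0.002]
wrist_force: [0.5, 0.2, -2.7]
grip_width: 0.196
grasp_force: 59.4
```

Call:
jog_arm --offset '[[0, 0, 0], [0, 0, 0], [0, 0, 0], [0, 0, 0], [0, 0, 0]]' --rotation '[[0, 0, 0], [0, 0, 0], [0, 0, 0], [0, 0, 0], [0, 0, 0]]'

```text
time_s: 6.4
ee_pos: [450.2, 364.7, 278.1]
tool_rot: [-0.0, -0.049, 0.999, -0.0]
wrist_force: [0.3, 0.2, -3.0]
grip_width: 0.185
grasp_force: 59.4
```

Run:
```python
from h import *
plan((511,447,100,95.6))
look('in1',360,740,40,560,17,1.5)
```

```text
t 6.4 p [450.2 364.7 278.1] yaw 95.6 w 0.185 F [ 0.3  0.2 -3. ] gf 59.4
(511, 447, 100, 95.6) 0 off [-0.0343, 0.038, 0.089] rot [-0.0, -0.0, 0.0]
(511, 447, 100, 95.6) 1 off [-0.0343, 0.038, 0.089] rot [-0.0, -0.0, 0.0]
```

View pics/in1.png

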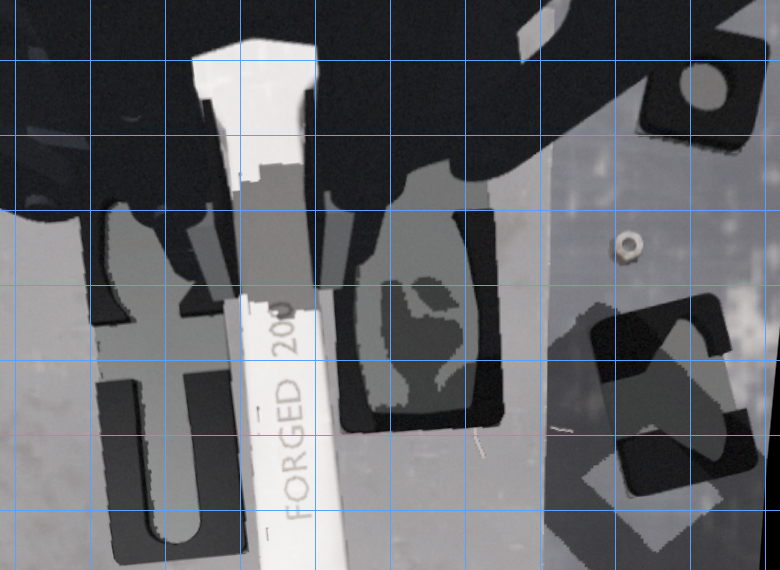

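The wrist view shows the wrench held by its handle, and its insert's groove centred near (158,348). The pliers insert spans cols 340–503, the bolt insert's hole is at (704,87), and the magnet insert is at (675,395). The top camera disagrees with this by several mm, so I'll check both against depth and the scene camera.

Run:
```python
from h import *
for n,f in (('top','top0.npz'),('scene','scene0.npz'),('wrist','in1.npz')):
    z=np.load(f);W=z['W'].reshape(-1,3);im=z['im'].reshape(-1,3)
    def sel(x0,x1,y0,y1,zl=-30,zh=40):
        return (W[:,0]>x0)&(W[:,0]<x1)&(W[:,1]>y0)&(W[:,1]<y1)&(W[:,2]>zl)&(W[:,2]<zh)
    m=sel(430,560,345,395)|sel(400,440,240,330);
    for nm,mm in(('sheet',m),('bench',sel(560,640,60,140))):
        A=np.c_[W[mm][:,:2]-[500,300],np.ones(mm.sum())]
        print(n,nm,mm.sum(),np.linalg.lstsq(A,W[mm][:,2],rcond=None)[0].round(4) if mm.sum()>9 else '')
    dark=im.max(1)<60
    mm=sel(630,750,20,150)&dark
    q=W[mm]; 
    if len(q): print(' bolt insert',len(q),cv2.minAreaRect(q[:,:2].astype(np.float32)),np.median(q[:,2]))
    mm=sel(400,570,20,170)&dark; q=W[mm]
    print(' mag insert',len(q),cv2.minAreaRect(q[:,:2].astype(np.float32)),np.median(q[:,2]))
    c=ctrl.calibration(n) ;print(' cam',(-cv2.Rodrigues(c['rvec'])[0].T@c['tvec']).round(1))
```

```text
top sheet 1306 [ 2.1000e-03 -2.2000e-03  4.2858e+00]
top bench 813 [-3.7000e-03  2.3000e-02  5.2917e+00]
 bolt insert 586 ((689.9966430664062, 78.8322982788086), (76.46846008300781, 75.0960464477539), 77.34679412841797) 13.166742541519456
 mag insert 710 ((479.9351806640625, 99.56947326660156), (123.18414306640625, 89.46710205078125), 14.132270812988281) 12.97217354145383
 cam [ 426.9   89.4 1304.7]
scene sheet 659 [ 4.3000e-03 -9.0000e-04  5.9426e+00]
scene bench 501 [-0.0158  0.0301  9.3117]
 bolt insert 373 ((684.7633056640625, 82.00852966308594), (74.16864013671875, 70.96969604492188), 77.52104949951172) 13.558272443618032
 mag insert 618 ((476.24737548828125, 102.81034851074219), (123.22062683105469, 87.64627838134766), 13.145533561706543) 13.394201632809422
 cam [-310.  -551.1  610.7]
wrist sheet 3856 [-1.1000e-03  2.0000e-03  3.9509e+00]
wrist bench 4551 [-0.0128  0.023   5.4363]
 bolt insert 2857 ((688.5882568359375, 85.50424194335938), (74.7337417602539, 74.77653503417969), 77.0312728881836) 12.185708491509308
 mag insert 6218 ((480.22296142578125, 102.0232925415039), (128.28773498535156, 97.97494506835938), 14.23881721496582) 12.285540641437063
 cam [385.8 359.7 420.6]
```

Run:
```python
from h import *
for n,f in (('top','top0.npz'),('scene','scene0.npz'),('wrist','in1.npz')):
    z=np.load(f);W=z['W'];im=z['im'].max(2)
    W=W.reshape(-1,3);dark=im.ravel()<60
    for nm,(x0,x1,y0,y1) in dict(wr=(370,650,380,520),pl=(440,720,200,345)).items():
        m=(W[:,0]>x0)&(W[:,0]<x1)&(W[:,1]>y0)&(W[:,1]<y1)&(W[:,2]>10)&(W[:,2]<23)&dark
        q=W[m]
        if len(q)<20: print(n,nm,len(q));continue
        print(n,nm,len(q),cv2.minAreaRect(q[:,:2].astype(np.float32)),np.median(q[:,2]).round(1))
        for a in ((410,430),(440,460),(470,490),(540,560),(580,600)) if nm=='wr' else ((480,500),(520,540),(570,590),(660,680)):
            k=np.sort(q[(q[:,0]>a[0])&(q[:,0]<a[1]),1])
            if len(k)>6:
                g=np.diff(k);i=g.argmax();print('   x',a,'y',k[0].round(1),'gap',k[i].round(1),k[i+1].round(1),k[-1].round(1))
        # groove: x-gap in side strips
        for b in (((410,425),(475,490)) if nm=='wr' else ((228,240),(318,333))):
            k=np.sort(q[(q[:,1]>b[0])&(q[:,1]<b[1]),0])
            if len(k)>6:
                g=np.diff(k);i=g.argmax();print('   y',b,'x',k[0].round(1),'gap',k[i].round(1),k[i+1].round(1),k[-1].round(1))
```

```text
top wr 1351 ((497.4602966308594, 447.2840881347656), (255.0013885498047, 91.4053726196289), 5.908341884613037) 17.0
   x (410, 430) y 393.9 gap 422.2 458.8 483.4
   x (440, 460) y 397.6 gap 427.4 462.3 486.3
   x (470, 490) y 401.7 gap 430.9 464.8 489.5
   x (540, 560) y 407.5 gap 431.8 479.8 498.7
   x (580, 600) y 411.8 gap 428.2 487.5 502.8
   y (410, 425) x 373.9 gap 491.5 533.2 628.0
   y (475, 490) x 371.7 gap 486.6 527.8 619.9
top pl 1215 ((578.5794677734375, 279.74267578125), (240.77540588378906, 107.99308013916016), 2.9711577892303467) 17.0
   x (480, 500) y 220.9 gap 235.1 312.9 329.2
   x (520, 540) y 223.7 gap 232.3 318.4 328.9
   x (570, 590) y 226.5 gap 243.3 313.3 332.0
   x (660, 680) y 231.8 gap 268.0 300.7 338.0
   y (228, 240) x 462.5 gap 600.8 642.0 698.6
   y (318, 333) x 457.7 gap 596.3 637.1 696.9
scene wr 281 ((535.247314453125, 417.212158203125), (215.21572875976562, 78.41168212890625), 29.436981201171875) 16.7
   x (440, 460) y 396.5 gap 396.5 400.4 407.0
   x (470, 490) y 402.9 gap 417.2 419.7 419.7
   x (540, 560) y 409.7 gap 416.5 420.2 429.9
   x (580, 6
[... 609 characters left out ...]
8), 5.495934009552002) 17.0
   x (410, 430) y 399.2 gap 430.4 464.4 490.2
   x (440, 460) y 402.0 gap 433.8 467.2 492.8
   x (470, 490) y 405.6 gap 437.9 469.4 495.6
   x (540, 560) y 419.4 gap 439.0 484.9 503.1
   x (580, 600) y 492.9 gap 506.9 507.3 507.3
   y (410, 425) x 370.2 gap 493.2 532.0 552.4
   y (475, 490) x 370.4 gap 554.3 606.4 611.1
wrist pl 4795 ((526.7363891601562, 281.67169189453125), (144.1221923828125, 109.33013153076172), 2.796773910522461) 16.8
   x (480, 500) y 225.6 gap 242.6 317.0 334.9
   x (520, 540) y 227.7 gap 239.9 323.6 336.9
   x (570, 590) y 230.0 gap 234.9 235.5 251.5
   y (228, 240) x 456.8 gap 569.7 570.5 600.5
   y (318, 333) x 452.9 gap 548.8 549.5 562.4
```

```bash
python3 -c "
from h import *
plan((509.5,452.5,150,95.7),(509.5,452.5,45,95.7))"
```

```text
t 6.45 p [450.3 364.9 278.1] yaw 95.7 w 0.191 F [-0.3 -0.2 -3. ] gf 59.4
(509.5, 452.5, 150, 95.7) 0 off [-0.0676, 0.0813, 0.1281] rot [-0.0, -0.0, -0.001]
(509.5, 452.5, 45, 95.7) 0 off [0.0, 0.0, 0.105] rot [0.0, 0.0, 0.0]
```

Call:
jog_arm --offset '[[-0.015, 0.018, 0.028], [-0.033, 0.039, 0.062], [-0.05, 0.06, 0.095], [-0.0676, 0.0813, 0.128], [-0.0676, 0.0813, 0.128]]' --rotation '[[0, 0, 0], [0, 0, 0], [0, 0, 0], [0, 0, 0], [0, 0, 0]]'

```text
time_s: 6.87
ee_pos: [508.6, 453.6, 142.0]
tool_rot: [-0.003, -0.05, 0.999, -0.002]
wrist_force: [-0.8, -1.3, -3.2]
grip_width: 0.189
grasp_force: 59.5
```

Call:
jog_arm --offset '[[0, 0, 0.03], [0, 0, 0.06], [0, 0, 0.09], [0, 0, 0.105], [0, 0, 0.105]]' --rotation '[[0, 0, 0], [0, 0, 0], [0, 0, 0], [0, 0, 0], [0, 0, 0]]'

```text
time_s: 7.28
ee_pos: [507.3, 451.2, 41.6]
tool_rot: [-0.003, -0.05, 0.999, -0.002]
wrist_force: [-0.1, -1.4, -2.7]
grip_width: 0.188
grasp_force: 59.6
```

Call:
jog_arm --offset '[[0, 0, 0], [0, 0, 0], [0, 0, 0], [0, 0, 0], [0, 0, 0]]' --rotation '[[0, 0, 0], [0, 0, 0], [0, 0, 0], [0, 0, 0], [0, 0, 0]]'

```text
time_s: 7.7
ee_pos: [509.9, 454.0, 46.7]
tool_rot: [0.001, -0.05, 0.999, 0.001]
wrist_force: [0.2, 0.9, -2.4]
grip_width: 0.191
grasp_force: 59.6
```

Run:
```python
from h import *
plan((509.5,452.5,13,95.7))
c=ctrl.calibration('wrist');im,d=ctrl.get_image('wrist');W=cloud('wrist',d,c);np.savez('w2.npz',im=im,d=d,W=W)
save('w2.png',im)
P=W.reshape(-1,3)
for a in range(390,500,15):
    k=P[(P[:,0]>a)&(P[:,0]<a+8)&(P[:,1]>380)&(P[:,1]<520)]
    h=k[k[:,2]>35]; dk=k[(k[:,2]>13.5)&(k[:,2]<21)][:,1];
    if len(h)>5 and len(dk)>5:
        g=np.sort(dk);i=np.diff(g).argmax();print(a+4,'wr',h[:,1].min().round(1),h[:,1].max().round(1),'z',np.median(h[:,2]).round(1),'ins',g[0].round(1),g[i].round(1),g[i+1].round(1),g[-1].round(1))
```

```text
t 7.7 p [509.9 454.   46.7] yaw 95.7 w 0.191 F [ 0.2  0.9 -2.4] gf 59.6
(509.5, 452.5, 13, 95.7) 0 off [0.0006, -0.0015, 0.0337] rot [0.001, 0.002, 0.001]
409 wr 434.7 456.2 z 52.5 ins 398.3 428.9 463.7 489.9
424 wr 435.9 457.3 z 52.5 ins 399.6 430.7 465.0 491.0
439 wr 437.8 458.3 z 52.5 ins 401.4 432.3 466.4 492.9
454 wr 439.2 459.4 z 52.5 ins 402.8 434.0 467.9 494.2
469 wr 441.0 460.6 z 52.5 ins 404.6 436.0 468.9 495.6
484 wr 442.5 462.1 z 52.5 ins 405.9 437.8 470.3 496.9
```

View pics/w2.png

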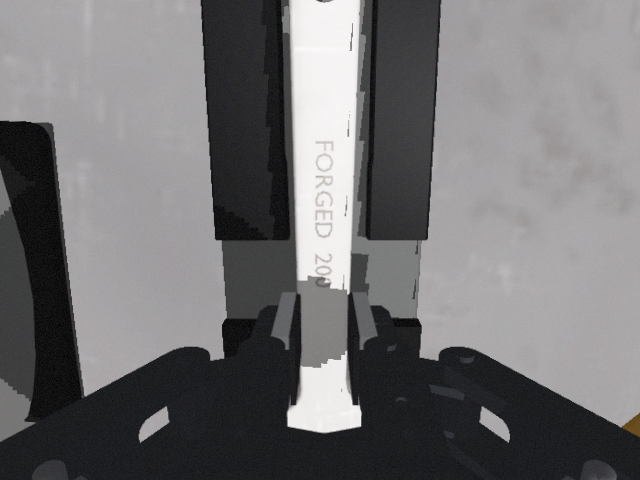

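Call:
jog_arm --offset '[[0, 0.0015, 0.01], [0, 0.0015, 0.018], [0, 0.0015, 0.024], [0, 0.0015, 0.029], [0, 0.0015, 0.032]]' --rotation '[[0, 0, 0], [0, 0, 0], [0, 0, 0], [0, 0, 0], [0, 0, 0]]'

```text
time_s: 8.17
ee_pos: [508.4, 454.4, 13.0]
tool_rot: [-0.001, -0.05, 0.999, -0.001]
wrist_force: [-10.4, -7.5, 31.7]
grip_width: 0.187
grasp_force: 63.7
```

Call:
jog_arm --offset '[[0, 0, 0], [0, 0, 0], [0, 0, 0], [0, 0, 0], [0, 0, 0]]' --rotation '[[0, 0, 0], [0, 0, 0], [0, 0, 0], [0, 0, 0], [0, 0, 0]]'

```text
time_s: 8.58
ee_pos: [508.5, 454.5, 13.2]
tool_rot: [-0.001, -0.05, 0.999, -0.001]
wrist_force: [-3.5, -3.0, 5.0]
grip_width: 0.192
grasp_force: 60.5
```

Call:
jog_arm --offset '[[0, 0, 0], [0, 0, 0], [0, 0, 0], [0, 0, -0.01], [0, 0, -0.03]]' --rotation '[[0, 0, 0], [0, 0, 0], [0, 0, 0], [0, 0, 0], [0, 0, 0]]' --claw 0.5

```text
time_s: 9.0
ee_pos: [507.8, 453.8, 41.4]
tool_rot: [-0.002, -0.05, 0.999, -0.001]
wrist_force: [-0.7, -0.5, -0.3]
grip_width: 0.502
grasp_force: 0.0
```

Call:
jog_arm --offset '[[0, 0, -0.04], [0, 0, -0.08], [0, 0, -0.12], [0, 0, -0.15], [0, 0, -0.15]]' --rotation '[[0, 0, 0], [0, 0, 0], [0, 0, 0], [0, 0, 0], [0, 0, 0]]'

```text
time_s: 9.42
ee_pos: [512.4, 457.8, 202.1]
tool_rot: [0.005, -0.05, 0.999, 0.004]
wrist_force: [0.7, 0.6, 0.7]
grip_width: 0.501
grasp_force: 0.0
```

Run:
```python
from h import *
c=ctrl.calibration('wrist');im,d=ctrl.get_image('wrist');W=cloud('wrist',d,c)
save('w3.png',im)
P=W.reshape(-1,3)
for a in (400,440,470,500,530):
    k=P[(P[:,0]>a)&(P[:,0]<a+8)&(P[:,1]>430)&(P[:,1]<475)];print(a,k[k[:,2]>16.5][:,2].mean(),np.nanpercentile(k[:,2],[5,50,95]).round(1))
plan((665,-192,180,-10.4),start=(509.5,454,191,95.7))
plan((665,-192,180,-10.4))
```

```text
400 18.35896757915935 [ 7.1 16.8 19.8]
440 18.56318200933292 [ 7.3 17.5 19.9]
470 18.539149761784703 [ 7.4 17.6 20. ]
500 265.11111034543154 [ 19.4 280.  288.3]
530 18.400887210795947 [ 7.1 16.7 19.7]
(665, -192, 180, -10.4) 0 off [-0.0226, -0.1646, 0.0027] rot [0.0, 0.0, 0.463]
(665, -192, 180, -10.4) 1 off [-0.0938, -0.1371, 0.0028] rot [0.0, 0.0, 0.463]
(665, -192, 180, -10.4) 2 off [-0.1451, -0.0808, 0.0028] rot [0.0, 0.0, 0.463]
(665, -192, 180, -10.4) 3 off [-0.1659, -0.0075, 0.0028] rot [0.0, 0.0, 0.463]
t 9.47 p [511.2 456.8 198.7] yaw 95.7 w 0.5 F [ 0.4 -0.5 -0.9] gf 0.0
(665, -192, 180, -10.4) 0 off [-0.022, -0.1653, 0.004] rot [0.003, 0.0, 0.463]
(665, -192, 180, -10.4) 1 off [-0.0935, -0.138, 0.0044] rot [0.003, 0.0, 0.463]
(665, -192, 180, -10.4) 2 off [-0.1453, -0.0817, 0.0046] rot [0.003, 0.0, 0.463]
(665, -192, 180, -10.4) 3 off [-0.1665, -0.0082, 0.0048] rot [0.003, 0.0, 0.463]
```

View pics/w3.png

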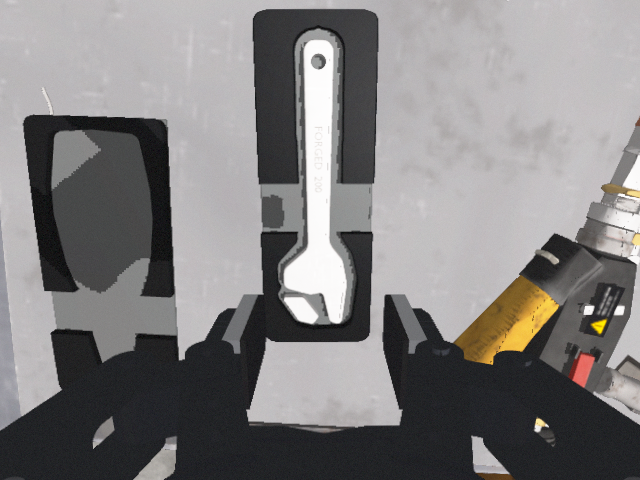

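The wrench lies in its cut-out, with its handle top at z ≈ 19 as expected. Next are the pliers at about (664,-190), closing axis -9.8°.

Call:
jog_arm --offset '[[-0.004, -0.03, 0], [-0.008, -0.062, 0], [-0.012, -0.095, 0.001], [-0.017, -0.13, 0.002], [-0.0226, -0.1646, 0.0027]]' --rotation '[[0, 0, 0.09], [0, 0, 0.18], [0, 0, 0.27], [0, 0, 0.36], [0, 0, 0.463]]' --claw 0.6

```text
time_s: 9.88
ee_pos: [547.2, 291.7, 189.2]
tool_rot: [-0.001, 0.182, 0.983, -0.001]
wrist_force: [0.2, 1.2, -0.1]
grip_width: 0.597
grasp_force: 0.0
```

Call:
jog_arm --offset '[[-0.019, -0.027, 0], [-0.038, -0.055, 0], [-0.056, -0.082, 0.001], [-0.075, -0.11, 0.002], [-0.0938, -0.1371, 0.0028]]' --rotation '[[0, 0, 0.09], [0, 0, 0.18], [0, 0, 0.27], [0, 0, 0.36], [0, 0, 0.463]]'

```text
time_s: 10.3
ee_pos: [586.4, 130.1, 186.5]
tool_rot: [-0.001, 0.403, 0.915, -0.001]
wrist_force: [0.4, 0.7, -0.6]
grip_width: 0.598
grasp_force: 0.0
```

Call:
jog_arm --offset '[[-0.029, -0.016, 0], [-0.058, -0.032, 0], [-0.087, -0.048, 0.001], [-0.116, -0.065, 0.002], [-0.1451, -0.0808, 0.0028]]' --rotation '[[0, 0, 0.09], [0, 0, 0.18], [0, 0, 0.27], [0, 0, 0.36], [0, 0, 0.463]]'

```text
time_s: 10.72
ee_pos: [625.2, -31.2, 183.6]
tool_rot: [-0.001, 0.603, 0.798, -0.001]
wrist_force: [-0.2, 0.4, -0.6]
grip_width: 0.6
grasp_force: 0.0
```

Call:
jog_arm --offset '[[-0.038, -0.002, 0], [-0.078, -0.004, 0], [-0.118, -0.005, 0.001], [-0.15, -0.007, 0.002], [-0.1659, -0.0075, 0.0028]]' --rotation '[[0, 0, 0.11], [0, 0, 0.22], [0, 0, 0.34], [0, 0, 0.463], [0, 0, 0.463]]'

```text
time_s: 11.13
ee_pos: [664.7, -194.8, 180.7]
tool_rot: [-0.0, 0.771, 0.637, -0.001]
wrist_force: [0.2, -0.3, -0.3]
grip_width: 0.599
grasp_force: 0.0
```

Call:
jog_arm --offset '[[0, 0, 0], [0, 0, 0], [0, 0, 0], [0, 0, 0], [0, 0, 0]]' --rotation '[[0, 0, 0], [0, 0, 0], [0, 0, 0], [0, 0, 0], [0, 0, 0]]'

```text
time_s: 11.55
ee_pos: [664.9, -189.3, 182.0]
tool_rot: [-0.0, 0.767, 0.641, -0.0]
wrist_force: [0.2, 0.3, 0.6]
grip_width: 0.599
grasp_force: 0.0
```

Run:
```python
from h import *
c=ctrl.calibration('wrist');im,d=ctrl.get_image('wrist');W=cloud('wrist',d,c)
save('p1.png',im)
r=ctrl.regions_of('pliers_mid','wrist')[0]; p=W[r['pixels']];q=p[np.isfinite(p[:,2])&(p[:,2]>5)&(p[:,2]<30)][:,:2]
print(len(q),cv2.minAreaRect(q.astype(np.float32)))
for a in range(-260,-40,20):
    k=q[(q[:,1]>a)&(q[:,1]<a+20)]
    if len(k):print(a+10,k[:,0].min().round(1),k[:,0].max().round(1))
print(q[:,1].min(),q[:,1].max())
plan((664,-190,4,-9.8))
```

```text
11909 ((670.26953125, -148.39295959472656), (204.3145294189453, 71.54340362548828), 79.44669342041016)
-250 644.7 661.4
-230 644.7 669.0
-210 644.6 673.2
-190 647.3 679.9
-170 646.2 695.3
-150 640.9 704.5
-130 641.0 711.4
-110 641.4 715.2
-90 643.0 717.3
-70 647.3 717.7
-50 654.3 717.7
-249.20195930079 -42.652301621578935
t 11.65 p [ 665.  -189.7  182.2] yaw -10.3 w 0.605 F [-0.2 -0.9 -0.4] gf 0.0
(664, -190, 4, -9.8) 0 off [-0.0005, -0.0009, 0.1782] rot [0.0, -0.0, -0.008]
```

View pics/p1.png

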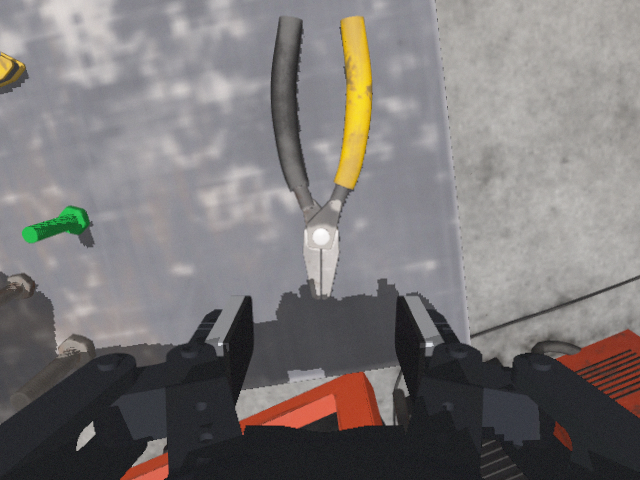

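The pliers are straight ahead in the picture, with nose at (320,298) and pivot at (321,237), centred between the fingers. I'll descend.

Call:
jog_arm --offset '[[0, 0, 0.036], [0, 0, 0.076], [0, 0, 0.116], [0, 0, 0.15], [0, 0, 0.165]]' --rotation '[[0, 0, 0], [0, 0, 0], [0, 0, 0], [0, 0, 0], [0, 0, 0]]'

```text
time_s: 12.07
ee_pos: [662.0, -189.3, 12.3]
tool_rot: [-0.003, 0.768, 0.641, -0.002]
wrist_force: [-1.2, 0.4, -0.0]
grip_width: 0.601
grasp_force: 0.0
```

Call:
jog_arm --offset '[[0, 0, 0.008], [0, 0, 0.013], [0, 0, 0.013], [0, 0, 0.013], [0, 0, 0.013]]' --rotation '[[0, 0, 0], [0, 0, 0], [0, 0, 0], [0, 0, 0], [0, 0, 0]]'

```text
time_s: 12.48
ee_pos: [666.5, -191.3, 6.3]
tool_rot: [0.001, 0.768, 0.64, 0.001]
wrist_force: [0.0, -0.2, -0.3]
grip_width: 0.603
grasp_force: 0.0
```

Call:
jog_arm --offset '[[0, 0, 0], [0, 0, 0], [0, 0, 0], [0, 0, 0], [0, 0, 0]]' --rotation '[[0, 0, 0], [0, 0, 0], [0, 0, 0], [0, 0, 0], [0, 0, 0]]' --claw 0 --grip_force 110

```text
time_s: 12.9
ee_pos: [666.0, -191.2, 6.5]
tool_rot: [0.001, 0.768, 0.64, 0.001]
wrist_force: [-2.2, 0.3, 12.6]
grip_width: 0.239
grasp_force: 140.6
```

Call:
jog_arm --offset '[[0, 0, 0], [0, 0, 0], [0, 0, -0.008], [0, 0, -0.02], [0, 0, -0.03]]' --rotation '[[0, 0, 0], [0, 0, 0], [0, 0, 0], [0, 0, 0], [0, 0, 0]]'

```text
time_s: 13.32
ee_pos: [664.8, -190.9, 34.9]
tool_rot: [-0.0, 0.768, 0.64, -0.0]
wrist_force: [-0.0, 0.6, -3.2]
grip_width: 0.241
grasp_force: 127.3
```

Run:
```python
from h import *
plan((664,-190,190,-10.4),(618.5,285,150,92.9))
```

```text
t 13.32 p [ 664.8 -190.9   34.9] yaw -10.4 w 0.241 F [-0.   0.6 -3.2] gf 127.3
(664, -190, 190, -10.4) 0 off [0.0007, -0.001, -0.1551] rot [-0.0, 0.0, 0.001]
(618.5, 285, 150, 92.9) 0 off [0.1147, -0.0326, 0.01] rot [0.0, 0.0, -0.451]
(618.5, 285, 150, 92.9) 1 off [0.1175, 0.0206, 0.01] rot [0.0, 0.0, -0.451]
(618.5, 285, 150, 92.9) 2 off [0.0968, 0.0697, 0.01] rot [0.0, 0.0, -0.451]
(618.5, 285, 150, 92.9) 3 off [0.0567, 0.1049, 0.01] rot [0.0, 0.0, -0.451]
```

Call:
jog_arm --offset '[[0, 0, -0.025], [0, 0, -0.06], [0, 0, -0.095], [0, 0, -0.13], [0, 0, -0.155]]' --rotation '[[0, 0, 0], [0, 0, 0], [0, 0, 0], [0, 0, 0], [0, 0, 0]]'

```text
time_s: 13.73
ee_pos: [665.8, -191.2, 193.3]
tool_rot: [0.002, 0.768, 0.64, 0.001]
wrist_force: [0.5, -0.4, -3.9]
grip_width: 0.242
grasp_force: 126.5
```

Call:
jog_arm --offset '[[0.018, -0.005, 0.002], [0.04, -0.012, 0.004], [0.064, -0.018, 0.006], [0.09, -0.025, 0.008], [0.1147, -0.0326, 0.01]]' --rotation '[[0, 0, -0.07], [0, 0, -0.16], [0, 0, -0.26], [0, 0, -0.35], [0, 0, -0.451]]'

```text
time_s: 14.15
ee_pos: [653.3, -71.2, 179.8]
tool_rot: [0.0, 0.604, 0.797, 0.0]
wrist_force: [0.9, -0.3, -3.7]
grip_width: 0.241
grasp_force: 126.6
```

Call:
jog_arm --offset '[[0.023, 0.004, 0.002], [0.047, 0.008, 0.004], [0.07, 0.012, 0.006], [0.094, 0.016, 0.008], [0.1175, 0.0206, 0.01]]' --rotation '[[0, 0, -0.09], [0, 0, -0.18], [0, 0, -0.27], [0, 0, -0.36], [0, 0, -0.451]]'

```text
time_s: 14.57
ee_pos: [641.6, 47.7, 169.7]
tool_rot: [0.0, 0.41, 0.912, 0.0]
wrist_force: [1.0, 0.5, -3.5]
grip_width: 0.242
grasp_force: 126.6
```

Call:
jog_arm --offset '[[0.019, 0.014, 0.002], [0.038, 0.028, 0.004], [0.058, 0.042, 0.006], [0.077, 0.056, 0.008], [0.0968, 0.0697, 0.01]]' --rotation '[[0, 0, -0.09], [0, 0, -0.18], [0, 0, -0.27], [0, 0, -0.36], [0, 0, -0.451]]'

```text
time_s: 14.98
ee_pos: [630.4, 166.4, 159.8]
tool_rot: [0.0, 0.196, 0.981, 0.0]
wrist_force: [0.2, -0.5, -3.2]
grip_width: 0.238
grasp_force: 126.6
```

Call:
jog_arm --offset '[[0.014, 0.026, 0.002], [0.028, 0.052, 0.005], [0.042, 0.078, 0.008], [0.0567, 0.1049, 0.01], [0.0567, 0.1049, 0.01]]' --rotation '[[0, 0, -0.11], [0, 0, -0.22], [0, 0, -0.34], [0, 0, -0.451], [0, 0, -0.451]]'

```text
time_s: 15.4
ee_pos: [618.1, 289.2, 149.5]
tool_rot: [0.0, -0.031, 1.0, 0.001]
wrist_force: [0.9, -0.2, -2.9]
grip_width: 0.239
grasp_force: 125.7
```

Run:
```python
from h import *
plan((618.5,285,50,92.9))
```

```text
t 15.4 p [618.1 289.2 149.5] yaw 93.5 w 0.239 F [ 0.9 -0.2 -2.9] gf 125.7
(618.5, 285, 50, 92.9) 0 off [-0.0, -0.0044, 0.0995] rot [0.002, 0.001, 0.011]
```

Call:
jog_arm --offset '[[0, 0, 0.03], [0, 0, 0.065], [0, 0, 0.09], [0, 0, 0.1], [0, 0, 0.1]]' --rotation '[[0, 0, 0], [0, 0, 0], [0, 0, 0], [0, 0, 0], [0, 0, 0]]'

```text
time_s: 15.82
ee_pos: [617.2, 282.9, 46.6]
tool_rot: [-0.002, -0.026, 1.0, -0.001]
wrist_force: [0.7, -0.7, -2.2]
grip_width: 0.24
grasp_force: 125.7
```

Call:
jog_arm --offset '[[0, 0, 0], [0, 0, 0], [0, 0, 0], [0, 0, 0], [0, 0, 0]]' --rotation '[[0, 0, 0], [0, 0, 0], [0, 0, 0], [0, 0, 0], [0, 0, 0]]'

```text
time_s: 16.23
ee_pos: [619.8, 284.2, 50.4]
tool_rot: [0.001, -0.026, 1.0, 0.0]
wrist_force: [-0.2, -0.4, -2.8]
grip_width: 0.246
grasp_force: 125.7
```

Run:
```python
from h import *
plan((618.5,285,13,92.9))
c=ctrl.calibration('wrist');im,d=ctrl.get_image('wrist');W=cloud('wrist',d,c);np.savez('p2.npz',im=im,d=d,W=W)
save('p2.png',im)
P=W.reshape(-1,3);print('pl z',np.nanpercentile(P[(P[:,0]<600)&(P[:,2]>30)&(P[:,2]<75),2],[5,50,95]))
print('grip end x',P[(P[:,2]>30)&(P[:,2]<75),0].min(), 'ins end x',np.nanmin(P[(P[:,2]>13.5)&(P[:,2]<21)&(P[:,1]>230)&(P[:,1]<330),0]))
for a in range(465,620,15):
    k=P[(P[:,0]>a)&(P[:,0]<a+6)&(P[:,1]>210)&(P[:,1]<360)]
    h=k[(k[:,2]>30)&(k[:,2]<75)]; dk=k[(k[:,2]>13.5)&(k[:,2]<21)][:,1]
    g=np.sort(dk);i=np.diff(g).argmax() if len(g)>3 else None
    print(a+3,'pl',(h[:,1].min().round(1),h[:,1].max().round(1)) if len(h) else '','ins',(g[0].round(1),g[i].round(1),g[i+1].round(1),g[-1].round(1)) if i is not None else '')
```

```text
t 16.23 p [619.8 284.2  50.4] yaw 93.0 w 0.246 F [-0.2 -0.4 -2.8] gf 125.7
(618.5, 285, 13, 92.9) 0 off [0.0013, 0.0008, 0.0374] rot [0.001, 0.002, 0.001]
pl z [48.57005427 53.07895112 55.82215653]
grip end x 513.6052164807978 ins end x 503.4139581626429
468 pl  ins 
483 pl  ins 
498 pl  ins 
513 pl (np.float64(257.3), np.float64(311.2)) ins (np.float64(225.5), np.float64(232.1), np.float64(322.8), np.float64(336.1))
528 pl (np.float64(240.1), np.float64(312.9)) ins (np.float64(226.3), np.float64(232.6), np.float64(324.2), np.float64(336.9))
543 pl (np.float64(241.5), np.float64(313.5)) ins (np.float64(226.9), np.float64(234.6), np.float64(323.5), np.float64(337.8))
558 pl (np.float64(244.2), np.float64(313.0)) ins (np.float64(227.6), np.float64(237.4), np.float64(322.9), np.float64(338.3))
573 pl (np.float64(248.2), np.float64(311.7)) ins (np.float64(228.5), np.float64(241.0), np.float64(320.4), np.float64(338.8))
588 pl (np.float64(252.7), np.float64(308.5)) ins (np.float64(229.1), np.float64(246.0), np.float64(316.5), np.float64(339.8))
603 pl (np.float64(263.8), np.float64(301.3)) ins (np.float64(230.5), np.float64(248.4), np.float64(249.3), np.float64(249.7))
618 pl (np.float64(261.2), np.float64(295.8)) ins
```

View pics/p2.png

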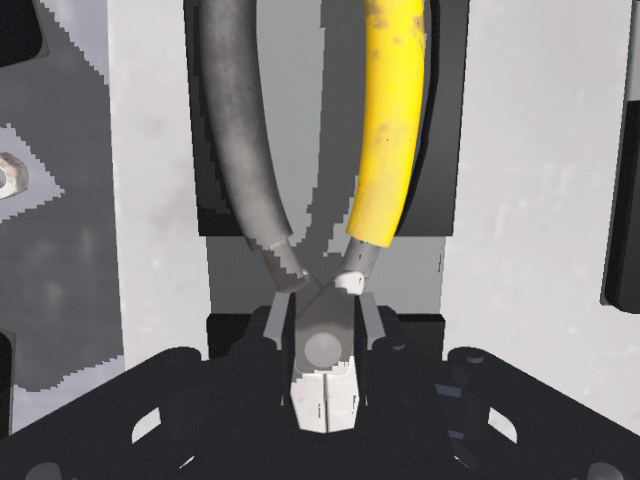

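Run:
```python
from h import *
P=np.load('p2.npz')['W'].reshape(-1,3)
for a in range(513,640,15):
    k=P[(P[:,0]>a)&(P[:,0]<a+6)&(P[:,1]>235)&(P[:,1]<320)&(P[:,2]>30)&(P[:,2]<90)]
    if len(k):print(a+3,np.percentile(k[:,2],[50,90,98]).round(1))
```

```text
516 [51.1 53.2 53.9]
531 [52.1 54.1 54.8]
546 [52.9 54.8 55.5]
561 [53.5 55.4 56.1]
576 [54.2 56.  56.7]
591 [54.7 56.  56.7]
606 [56.8 82.1 87.9]
621 [58.2 87.5 88.4]
636 [58.9 60.2 61.1]
```

Call:
jog_arm --offset '[[0, 0.001, 0.008], [0, 0.001, 0.016], [0, 0.001, 0.024], [0, 0.001, 0.03], [0, 0.001, 0.0355]]' --rotation '[[0, 0.02, 0.01], [0, 0.045, 0.01], [0, 0.045, 0.01], [0, 0.045, 0.01], [0, 0.045, 0.01]]'

```text
time_s: 16.7
ee_pos: [618.8, 284.8, 14.4]
tool_rot: [-0.023, -0.021, 1.0, -0.001]
wrist_force: [-16.0, -8.0, 59.6]
grip_width: 0.242
grasp_force: 141.9
```

Call:
jog_arm --offset '[[0, 0, 0], [0, 0, 0], [0, 0, 0], [0, 0, 0], [0, 0, 0]]' --rotation '[[0, 0, 0], [0, 0, 0], [0, 0, 0], [0, 0, 0], [0, 0, 0]]'

```text
time_s: 17.12
ee_pos: [618.8, 284.7, 14.8]
tool_rot: [-0.023, -0.021, 1.0, -0.001]
wrist_force: [-4.5, -2.2, 12.7]
grip_width: 0.24
grasp_force: 132.1
```

Call:
jog_arm --offset '[[0, 0, 0], [0, 0, 0], [0, 0, 0], [0, 0, -0.01], [0, 0, -0.03]]' --rotation '[[0, 0, 0], [0, 0, 0], [0, 0, 0], [0, 0, 0], [0, 0, 0]]' --claw 0.6

```text
time_s: 17.53
ee_pos: [618.2, 284.1, 41.3]
tool_rot: [-0.025, -0.021, 0.999, -0.002]
wrist_force: [-0.0, -0.1, -0.2]
grip_width: 0.601
grasp_force: 0.0
```

Call:
jog_arm --offset '[[0, 0, -0.03], [0, 0, -0.065], [0, 0, -0.1], [0, 0, -0.14], [0, 0, -0.15]]' --rotation '[[0, 0, 0], [0, -0.045, 0], [0, -0.045, 0], [0, -0.045, 0], [0, -0.045, 0]]'

```text
time_s: 17.95
ee_pos: [630.1, 286.7, 201.1]
tool_rot: [0.005, -0.021, 1.0, 0.002]
wrist_force: [1.9, 1.1, 0.4]
grip_width: 0.599
grasp_force: 0.0
```

Call:
jog_arm --offset '[[0, 0, 0], [0, 0, 0], [0, 0, 0], [0, 0, 0], [0, 0, 0]]' --rotation '[[0, 0, 0], [0, 0, 0], [0, 0, 0], [0, 0, 0], [0, 0, 0]]'

```text
time_s: 18.37
ee_pos: [626.1, 284.9, 191.3]
tool_rot: [-0.002, -0.021, 1.0, -0.001]
wrist_force: [-0.0, -0.4, 0.0]
grip_width: 0.6
grasp_force: 0.0
```

Run:
```python
from h import *
c=ctrl.calibration('wrist');im,d=ctrl.get_image('wrist');W=cloud('wrist',d,c)
save('p3.png',im)
P=W.reshape(-1,3)
r=ctrl.regions_of('pliers_mid','wrist')
q=W[r[0]['pixels']] if r else P[:0]
for a in range(470,700,20):
    k=q[(q[:,0]>a)&(q[:,0]<a+8)&(q[:,2]<60)]
    if len(k):print(a+4,np.percentile(k[:,2],[50,90,98]).round(1),k[:,1].min().round(1),k[:,1].max().round(1))
plan((421,-38,200,94.7),start=(619,285,194,92.9))
plan((421,-38,200,94.7))
```

```text
474 [20.9 22.4 23. ] 246.5 304.0
494 [21.3 22.9 23.8] 243.1 309.3
514 [21.8 23.3 24. ] 241.9 313.4
534 [22.1 23.6 24.2] 242.3 314.5
554 [21.8 23.3 24. ] 245.5 314.9
574 [21.5 22.9 23.6] 250.2 311.2
594 [20.5 22.1 22.8] 256.4 306.9
614 [21.5 22.6 23.3] 269.7 297.6
634 [22.1 24.  24.9] 273.4 299.6
654 [21.6 22.5 22.9] 274.8 298.9
674 [21.8 22.7 23.3] 279.1 296.7
(421, -38, 200, 94.7) 0 off [0.107, -0.1563, -0.003] rot [0.0, 0.0, -0.016]
(421, -38, 200, 94.7) 1 off [0.1095, -0.1546, -0.003] rot [0.0, 0.0, -0.016]
t 18.47 p [626.5 285.1 191.9] yaw 92.4 w 0.601 F [0.2 0.  0.7] gf 0.0
(421, -38, 200, 94.7) 0 off [0.1095, -0.1571, -0.0037] rot [-0.0, -0.001, -0.02]
(421, -38, 200, 94.7) 1 off [0.1126, -0.1549, -0.0039] rot [-0.0, -0.001, -0.02]
```

View pics/p3.png

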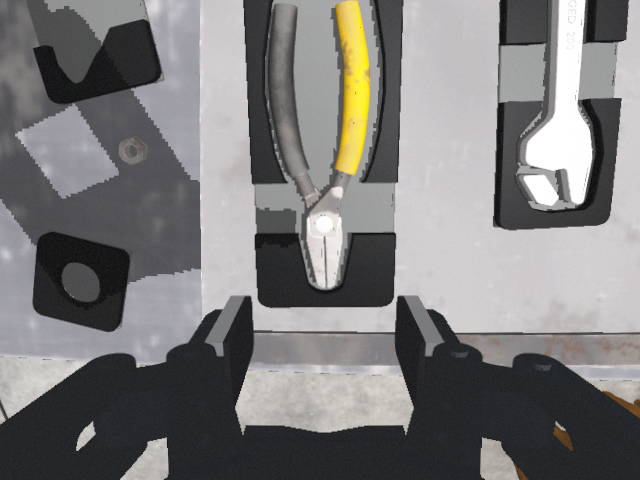

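The pliers are in, level with tops at z ≈ 22–24. Now the yellow square.

Call:
jog_arm --offset '[[0.018, -0.026, 0], [0.038, -0.054, 0], [0.06, -0.085, 0], [0.085, -0.12, -0.002], [0.1095, -0.1571, -0.0037]]' --rotation '[[0, 0, -0.02], [0, 0, -0.02], [0, 0, -0.02], [0, 0, -0.02], [0, 0, -0.02]]' --claw 0.85

```text
time_s: 18.88
ee_pos: [524.9, 126.3, 196.2]
tool_rot: [-0.001, -0.032, 1.0, -0.0]
wrist_force: [-0.3, -0.6, -0.1]
grip_width: 0.855
grasp_force: 0.0
```

Call:
jog_arm --offset '[[0.024, -0.033, 0], [0.047, -0.065, 0], [0.07, -0.097, 0], [0.095, -0.13, -0.002], [0.1126, -0.1549, -0.0039]]' --rotation '[[0, 0, -0.02], [0, 0, -0.02], [0, 0, -0.02], [0, 0, -0.02], [0, 0, -0.02]]'

```text
time_s: 19.3
ee_pos: [421.1, -35.9, 200.4]
tool_rot: [-0.001, -0.041, 0.999, -0.0]
wrist_force: [0.7, 0.1, 0.1]
grip_width: 0.852
grasp_force: 0.0
```

Call:
jog_arm --offset '[[0, 0, 0], [0, 0, 0], [0, 0, 0], [0, 0, 0], [0, 0, 0]]' --rotation '[[0, 0, 0], [0, 0, 0], [0, 0, 0], [0, 0, 0], [0, 0, 0]]'

```text
time_s: 19.72
ee_pos: [424.3, -33.5, 200.7]
tool_rot: [0.0, -0.042, 0.999, -0.0]
wrist_force: [0.5, 0.1, 0.2]
grip_width: 0.852
grasp_force: 0.0
```

Run:
```python
from h import *
look('m1',330,580,-140,190,15,2)
W=np.load('m1.npz')['W']
im=np.load('m1.npz')['im'].astype(int)
y=(im[:,:,0]-im[:,:,2]>60)&(im[:,:,1]-im[:,:,2]>40)&(W[:,:,2]>11)&(W[:,:,2]<20)&(abs(W[:,:,0]-420)<70)&(abs(W[:,:,1]+38)<60)
q=W[y][:,:2].astype(np.float32)
t=cv2.minEnclosingTriangle(q[:,None])[1][:,0];print(len(q),t.round(1),np.median(W[y][:,2]))
plan((421,-38,3,94.7))
```

```text
3483 [[419.    4.3]
 [476.9 -41.3]
 [374.7 -53.8]] 14.758418743003428
t 19.77 p [424.2 -33.5 200.7] yaw 94.8 w 0.851 F [ 0.3 -0.2 -0.2] gf 0.0
(421, -38, 3, 94.7) 0 off [0.0036, -0.0042, 0.1977] rot [-0.0, -0.0, 0.002]
```

View pics/m1.png

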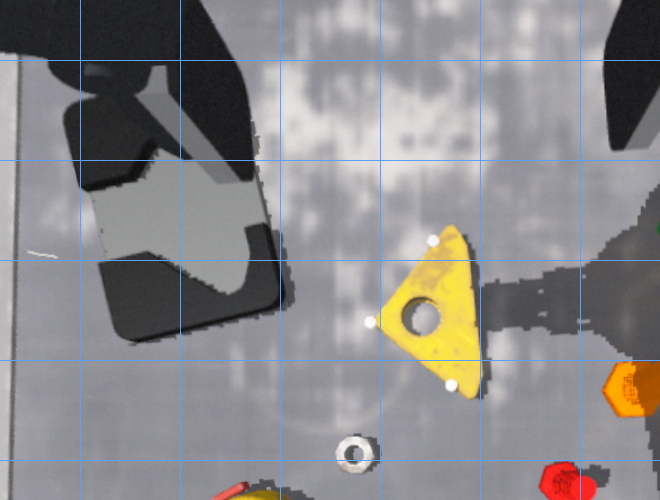

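The triangle has its right-angle corner at (372,322) in the ortho and the long edge near col 475. Point ≈ (422.4,-21.7), closing axis 97°. The orange bolt at (630,390) is clear of the fingers.

Run:
```python
from h import *
plan((422.4,-21.7,60,97),(422.4,-21.7,3,97))
```

```text
t 19.77 p [424.2 -33.5 200.7] yaw 94.8 w 0.851 F [ 0.3 -0.2 -0.2] gf 0.0
(422.4, -21.7, 60, 97) 0 off [0.0008, 0.0119, 0.1407] rot [-0.0, -0.0, -0.038]
(422.4, -21.7, 3, 97) 0 off [0.0, 0.0, 0.057] rot [0.0, 0.0, 0.0]
```

Call:
jog_arm --offset '[[0.001, 0.012, 0.03], [0.001, 0.012, 0.066], [0.001, 0.012, 0.1], [0.001, 0.012, 0.13], [0.001, 0.012, 0.1407]]' --rotation '[[0, 0, -0.038], [0, 0, -0.038], [0, 0, -0.038], [0, 0, -0.038], [0, 0, -0.038]]'

```text
time_s: 20.18
ee_pos: [419.8, -21.5, 56.7]
tool_rot: [-0.003, -0.061, 0.998, 0.0]
wrist_force: [-1.5, 0.3, -0.4]
grip_width: 0.849
grasp_force: 0.0
```

Call:
jog_arm --offset '[[0, 0, 0.02], [0, 0, 0.04], [0, 0, 0.05], [0, 0, 0.056], [0, 0, 0.056]]' --rotation '[[0, 0, 0], [0, 0, 0], [0, 0, 0], [0, 0, 0], [0, 0, 0]]'

```text
time_s: 20.6
ee_pos: [421.3, -22.0, 3.2]
tool_rot: [-0.001, -0.06, 0.998, 0.0]
wrist_force: [-0.8, -0.0, 0.8]
grip_width: 0.848
grasp_force: 0.0
```

Call:
jog_arm --offset '[[0, 0, 0], [0, 0, 0], [0, 0, 0], [0, 0, 0], [0, 0, 0]]' --rotation '[[0, 0, 0], [0, 0, 0], [0, 0, 0], [0, 0, 0], [0, 0, 0]]' --claw 0.1 --grip_force 50

```text
time_s: 21.02
ee_pos: [422.5, -22.9, 5.5]
tool_rot: [0.001, -0.06, 0.998, -0.0]
wrist_force: [-1.4, -4.3, 6.6]
grip_width: 0.548
grasp_force: 50.2
```

Call:
jog_arm --offset '[[0, 0, 0], [0, 0, -0.01], [0, 0, -0.03], [0, 0, -0.06], [0, 0, -0.1]]' --rotation '[[0, 0, 0], [0, 0, 0], [0, 0, 0], [0, 0, 0], [0, 0, 0]]'

```text
time_s: 21.43
ee_pos: [420.1, -22.2, 104.8]
tool_rot: [-0.002, -0.06, 0.998, 0.0]
wrist_force: [0.8, 0.8, -0.7]
grip_width: 0.551
grasp_force: 51.9
```

Run:
```python
from h import *
plan((422.4,-21.7,110,97))
z=np.load('m1.npz');W=z['W'].reshape(-1,3);im=z['im'].reshape(-1,3).max(1)
m=(W[:,0]>400)&(W[:,0]<570)&(W[:,1]>30)&(W[:,1]<170)&(W[:,2]>9.5)&(W[:,2]<18)&(im<70)
q=W[m];print(len(q),cv2.minAreaRect(q[:,:2].astype(np.float32)),cv2.boxPoints(cv2.minAreaRect(q[:,:2].astype(np.float32))).round(1))
# floor of cutout+groove (z~4, inside rect)
for y in range(50,160,8):
    k=W[(abs(W[:,1]-y)<2)&(W[:,0]>400)&(W[:,0]<570)];k=k[np.argsort(k[:,0])]
    f=(k[:,2]>9)&(k[:,2]<20)
    ch=np.flatnonzero(np.diff(f.astype(int)));print(y,[(round(k[i,0],1)) for i in ch][:14])
```

```text
t 21.43 p [420.1 -22.2 104.8] yaw 96.9 w 0.551 F [ 0.8  0.8 -0.7] gf 51.9
(422.4, -21.7, 110, 97) 0 off [-0.0024, 0.0002, -0.0052] rot [0.001, -0.004, -0.002]
5387 ((479.07623291015625, 105.30607604980469), (123.98133850097656, 86.79566955566406), 14.095151901245117) [[408.4 132.3]
 [429.5  48.1]
 [549.8  78.3]
 [528.6 162.5]]
50 [np.float64(431.5), np.float64(431.6), np.float64(431.8), np.float64(431.9), np.float64(432.2), np.float64(432.2), np.float64(432.5), np.float64(432.9), np.float64(432.9), np.float64(433.0), np.float64(433.4), np.float64(433.5), np.float64(433.8), np.float64(433.8)]
58 [np.float64(426.7), np.float64(427.1), np.float64(427.4), np.float64(427.4), np.float64(427.5), np.float64(427.5), np.float64(427.6), np.float64(427.7), np.float64(428.0), np.float64(428.1), np.float64(428.2), np.float64(428.3), np.float64(428.3), np.float64(428.4)]
66 [np.float64(425.0), np.float64(425.1), np.float64(425.4), np.float64(425.5), np.float64(425.7), np.float64(425.7), np.float64(425.8), np.float64(425.8), np.float64(425.9), np.float64(425.9), np.float64(426.0), np.float64(426.1),
[... 2087 characters left out ...]
, np.float64(493.7), np.float64(493.8)]
138 [np.float64(414.4), np.float64(450.2), np.float64(490.8), np.float64(490.9), np.float64(491.0), np.float64(491.2), np.float64(491.3), np.float64(491.4), np.float64(491.4), np.float64(491.5), np.float64(491.6), np.float64(491.6), np.float64(491.6), np.float64(491.9)]
146 [np.float64(488.7), np.float64(488.9), np.float64(489.2), np.float64(489.2), np.float64(489.5), np.float64(489.6), np.float64(489.7), np.float64(489.8), np.float64(489.9), np.float64(490.0), np.float64(490.1), np.float64(490.1), np.float64(490.1), np.float64(490.6)]
154 [np.float64(488.5), np.float64(488.6), np.float64(489.3), np.float64(489.6), np.float64(490.0), np.float64(530.4)]
```

Run:
```python
from h import *
plan((479,104.5,90,104.1),(479,104.5,40,104.1),start=(422,-22,103,97))
```

```text
(479, 104.5, 90, 104.1) 0 off [-0.072, 0.1186, 0.013] rot [0.0, 0.0, -0.124]
(479, 104.5, 40, 104.1) 0 off [0.0, 0.0, 0.05] rot [0.0, 0.0, 0.0]
```

Call:
jog_arm --offset '[[-0.012, 0.02, 0], [-0.03, 0.05, 0], [-0.05, 0.083, 0], [-0.067, 0.11, 0.01], [-0.072, 0.1186, 0.013]]' --rotation '[[0, 0, -0.03], [0, 0, -0.06], [0, 0, -0.09], [0, 0, -0.124], [0, 0, -0.124]]'

```text
time_s: 21.85
ee_pos: [481.6, 107.5, 92.6]
tool_rot: [0.002, -0.124, 0.992, 0.0]
wrist_force: [-0.5, 0.1, -1.8]
grip_width: 0.545
grasp_force: 51.9
```

Call:
jog_arm --offset '[[0, 0, 0.015], [0, 0, 0.035], [0, 0, 0.05], [0, 0, 0.05], [0, 0, 0.05]]' --rotation '[[0, 0, 0], [0, 0, 0], [0, 0, 0], [0, 0, 0], [0, 0, 0]]'

```text
time_s: 22.27
ee_pos: [478.3, 103.7, 41.4]
tool_rot: [-0.001, -0.122, 0.993, -0.0]
wrist_force: [-0.6, -0.1, -1.5]
grip_width: 0.546
grasp_force: 52.1
```

Call:
jog_arm --offset '[[0, 0, 0], [0, 0, 0], [0, 0, 0], [0, 0, 0], [0, 0, 0]]' --rotation '[[0, 0, 0], [0, 0, 0], [0, 0, 0], [0, 0, 0], [0, 0, 0]]'

```text
time_s: 22.68
ee_pos: [479.3, 104.0, 41.7]
tool_rot: [0.0, -0.122, 0.993, -0.0]
wrist_force: [0.2, -0.4, -1.4]
grip_width: 0.548
grasp_force: 52.1
```

Run:
```python
from h import *
plan((479,104.5,10,104.1))
c=ctrl.calibration('wrist');im,d=ctrl.get_image('wrist');W=cloud('wrist',d,c);np.savez('m2.npz',im=im,d=d,W=W)
save('m2.png',im)
I=im.astype(int)
y=(I[:,:,0]-I[:,:,2]>50)&(I[:,:,1]-I[:,:,2]>30)&(W[:,:,2]>35)&(W[:,:,2]<65)
q=W[y];print(len(q),np.median(q[:,2]));print(cv2.minEnclosingTriangle(q[:,:2].astype(np.float32)[:,None])[1][:,0].round(1))
A=np.c_[q[:,:2]-[479,104],np.ones(len(q))];print(np.linalg.lstsq(A,q[:,2],rcond=None)[0].round(3))
P=W.reshape(-1,3);m=(P[:,0]>390)&(P[:,0]<570)&(P[:,1]>30)&(P[:,1]<180)&(P[:,2]>9.5)&(P[:,2]<18)&(im.reshape(-1,3).max(1)<70)
print(cv2.boxPoints(cv2.minAreaRect(P[m][:,:2].astype(np.float32))).round(1))
```

```text
t 22.68 p [479.3 104.   41.7] yaw 104.0 w 0.548 F [ 0.2 -0.4 -1.4] gf 52.1
(479, 104.5, 10, 104.1) 0 off [0.0002, 0.0006, 0.0317] rot [-0.0, 0.001, -0.002]
18278 50.684270411654616
[[536.7  93.8]
 [430.6  67.6]
 [473.  132.1]]
[ 3.8000e-02 -4.7000e-02  4.9645e+01]
[[408.9 133.2]
 [429.3  48.3]
 [549.9  77.3]
 [529.5 162.2]]
```

View pics/m2.png

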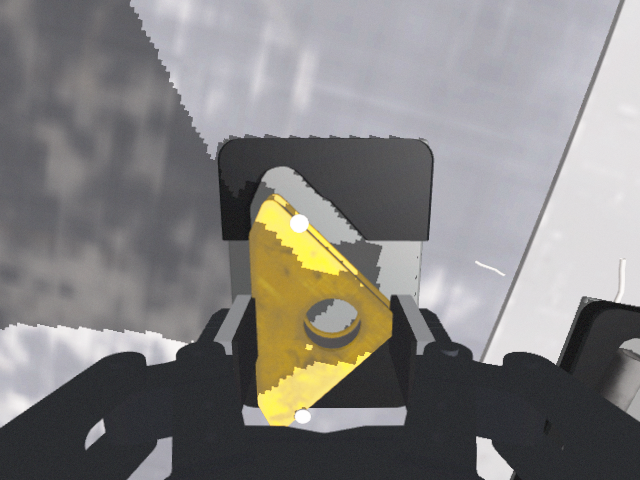

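Call:
jog_arm --offset '[[0, 0.001, 0.008], [0, 0.001, 0.016], [0, 0.001, 0.023], [0, 0.001, 0.028], [0, 0.001, 0.031]]' --rotation '[[0, 0, 0], [0, 0, 0], [0, 0, 0], [0, 0, 0], [0, 0, 0]]'

```text
time_s: 23.15
ee_pos: [478.0, 104.8, 9.2]
tool_rot: [-0.001, -0.122, 0.993, -0.0]
wrist_force: [-9.2, -1.9, 46.7]
grip_width: 0.549
grasp_force: 55.7
```

Call:
jog_arm --offset '[[0, 0, 0], [0, 0, 0], [0, 0, 0], [0, 0, 0], [0, 0, 0]]' --rotation '[[0, 0, 0], [0, 0, 0], [0, 0, 0], [0, 0, 0], [0, 0, 0]]'

```text
time_s: 23.57
ee_pos: [478.8, 104.9, 10.0]
tool_rot: [0.0, -0.122, 0.993, -0.0]
wrist_force: [0.2, 0.3, -1.7]
grip_width: 0.55
grasp_force: 52.1
```

Call:
jog_arm --offset '[[0, 0, 0], [0, 0, 0], [0, 0, 0], [0, 0, -0.005], [0, 0, -0.02]]' --rotation '[[0, 0, 0], [0, 0, 0], [0, 0, 0], [0, 0, 0], [0, 0, 0]]' --claw 0.8

```text
time_s: 23.98
ee_pos: [477.5, 104.7, 29.3]
tool_rot: [-0.002, -0.122, 0.993, -0.0]
wrist_force: [-1.5, -0.7, 0.4]
grip_width: 0.801
grasp_force: 0.0
```

Call:
jog_arm --offset '[[0, 0, -0.03], [0, 0, -0.065], [0, 0, -0.1], [0, 0, -0.135], [0, 0, -0.15]]' --rotation '[[0, 0, 0], [0, 0, 0], [0, 0, 0], [0, 0, 0], [0, 0, 0]]'

```text
time_s: 24.4
ee_pos: [480.6, 105.3, 184.8]
tool_rot: [0.003, -0.122, 0.993, 0.0]
wrist_force: [1.7, 0.2, 0.5]
grip_width: 0.802
grasp_force: 0.0
```

Call:
jog_arm --offset '[[0, 0, 0], [0, 0, 0], [0, 0, 0], [0, 0, 0], [0, 0, 0]]' --rotation '[[0, 0, 0], [0, 0, 0], [0, 0, 0], [0, 0, 0], [0, 0, 0]]'

```text
time_s: 24.82
ee_pos: [477.8, 104.8, 178.8]
tool_rot: [-0.001, -0.122, 0.993, -0.0]
wrist_force: [0.1, 0.3, -0.2]
grip_width: 0.803
grasp_force: 0.0
```

Run:
```python
from h import *
c=ctrl.calibration('wrist');im,d=ctrl.get_image('wrist');W=cloud('wrist',d,c);save('m3.png',im)
I=im.astype(int)
y=(I[:,:,0]-I[:,:,2]>50)&(I[:,:,1]-I[:,:,2]>30)&(W[:,:,2]>10)&(W[:,:,2]<30)&(abs(W[:,:,0]-479)<60)&(abs(W[:,:,1]-104)<50)
q=W[y];print(len(q),np.median(q[:,2]));t=cv2.minEnclosingTriangle(q[:,:2].astype(np.float32)[:,None])[1][:,0];print(t.round(1))
A=np.c_[q[:,:2]-[479,104],np.ones(len(q))];print(np.linalg.lstsq(A,q[:,2],rcond=None)[0].round(3))
plan((408,-200,200,-15))
```

```text
4097 18.68784099778723
[[434.4  69.4]
 [471.7 132.8]
 [535.8  94.8]]
[-2.0000e-03 -1.0000e-03  1.8675e+01]
t 24.87 p [478.  104.8 178.9] yaw 104.0 w 0.798 F [ 0.4  0.1 -0.7] gf 0.0
(408, -200, 200, -15) 0 off [0.0354, -0.0697, -0.0052] rot [-0.001, -0.0, 0.519]
(408, -200, 200, -15) 1 off [-0.0038, -0.0781, -0.0052] rot [-0.001, -0.0, 0.519]
(408, -200, 200, -15) 2 off [-0.0421, -0.0659, -0.0053] rot [-0.001, -0.0, 0.519]
(408, -200, 200, -15) 3 off [-0.0692, -0.0363, -0.0053] rot [-0.001, -0.0, 0.519]
```

View pics/m3.png

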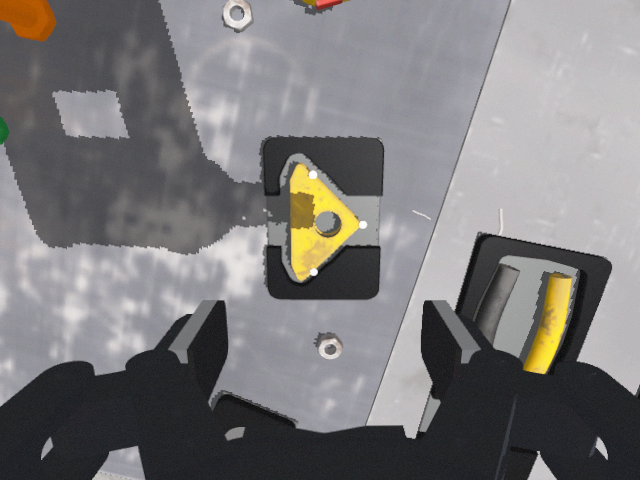

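The square sits level at z ≈ 18.7 in its cut-out at (325,220). Now the small grey bolt. The picture budget is used up, so this one is measured numerically.

Call:
jog_arm --offset '[[0.006, -0.012, -0.001], [0.013, -0.026, -0.002], [0.02, -0.04, -0.003], [0.028, -0.055, -0.004], [0.0354, -0.0697, -0.0052]]' --rotation '[[0, 0, 0.09], [0, 0, 0.19], [0, 0, 0.3], [0, 0, 0.41], [0, 0, 0.519]]' --claw 0.45

```text
time_s: 25.28
ee_pos: [460.5, 28.1, 184.5]
tool_rot: [-0.001, 0.139, 0.99, -0.0]
wrist_force: [0.4, -0.4, -0.8]
grip_width: 0.447
grasp_force: 0.0
```

Call:
jog_arm --offset '[[-0.001, -0.015, -0.001], [-0.002, -0.031, -0.002], [-0.003, -0.047, -0.003], [-0.003, -0.062, -0.004], [-0.0038, -0.0781, -0.0052]]' --rotation '[[0, 0, 0.1], [0, 0, 0.2], [0, 0, 0.31], [0, 0, 0.415], [0, 0, 0.519]]'

```text
time_s: 25.7
ee_pos: [443.0, -48.0, 189.8]
tool_rot: [-0.001, 0.389, 0.921, -0.0]
wrist_force: [0.0, -0.4, 0.2]
grip_width: 0.45
grasp_force: 0.0
```

Call:
jog_arm --offset '[[-0.008, -0.013, -0.001], [-0.016, -0.026, -0.002], [-0.025, -0.039, -0.003], [-0.033, -0.052, -0.004], [-0.0421, -0.0659, -0.0053]]' --rotation '[[0, 0, 0.1], [0, 0, 0.2], [0, 0, 0.31], [0, 0, 0.415], [0, 0, 0.519]]'

```text
time_s: 26.12
ee_pos: [425.6, -124.1, 195.1]
tool_rot: [-0.001, 0.612, 0.791, -0.0]
wrist_force: [0.5, 0.5, 0.2]
grip_width: 0.451
grasp_force: 0.0
```

Call:
jog_arm --offset '[[-0.014, -0.007, -0.001], [-0.028, -0.014, -0.002], [-0.042, -0.022, -0.003], [-0.056, -0.03, -0.004], [-0.0692, -0.0363, -0.0053]]' --rotation '[[0, 0, 0.1], [0, 0, 0.21], [0, 0, 0.32], [0, 0, 0.43], [0, 0, 0.519]]'

```text
time_s: 26.53
ee_pos: [408.0, -200.4, 200.4]
tool_rot: [-0.001, 0.795, 0.607, -0.0]
wrist_force: [-0.3, 0.0, 0.6]
grip_width: 0.45
grasp_force: 0.0
```

Call:
jog_arm --offset '[[0, 0, 0], [0, 0, 0], [0, 0, 0], [0, 0, 0], [0, 0, 0]]' --rotation '[[0, 0, 0], [0, 0, 0], [0, 0, 0], [0, 0, 0], [0, 0, 0]]'

```text
time_s: 26.95
ee_pos: [408.8, -199.1, 201.0]
tool_rot: [-0.0, 0.793, 0.61, -0.0]
wrist_force: [-0.4, 0.1, 0.2]
grip_width: 0.446
grasp_force: 0.0
```

Run:
```python
from h import *
c=ctrl.calibration('wrist');im,d=ctrl.get_image('wrist');W=cloud('wrist',d,c)
for r in ctrl.regions_of('bolt_mid','wrist'):
    p=W[r['pixels']];col=np.median(im[r['pixels']],0);t=p[p[:,2]>p[:,2].max()-6] if len(p) else p
    hd=p[(p[:,2]>5)&(p[:,2]<10)];sh=p[(p[:,2]>15)]
    print(round(r['score'],2),len(p),col,'top z',np.nanpercentile(p[:,2],98).round(1),'head rect',cv2.minAreaRect(hd[:,:2].astype(np.float32)) if len(hd)>5 else '', 'shank top',p[(p[:,2]>np.nanpercentile(p[:,2],98)-4)][:,:2].mean(0).round(1))
    m=(p[:,2]>15)
    if m.any():print('   sh min/max',p[m].min(0).round(1),p[m].max(0).round(1))
plan((407,-199,120,-15))
```

```text
0.87 764 [ 49.  193.5  90. ] top z 58.9 head rect ((469.0999450683594, -152.8217010498047), (21.18330192565918, 19.473798751831055), 70.7624282836914) shank top [ 471.4 -152.5]
   sh min/max [ 465.4 -158.2   15.1] [ 477.2 -146.9   59.6]
0.8 1347 [254. 158.   0.] top z 79.9 head rect ((389.9986877441406, -130.09486389160156), (30.808805465698242, 23.840017318725586), 79.70735931396484) shank top [ 387.8 -128.1]
   sh min/max [ 379.9 -137.    15.1] [ 395.2 -120.5   81. ]
0.79 733 [158. 147. 140.] top z 58.7 head rect ((406.7071838378906, -196.44302368164062), (19.089641571044922, 21.106403350830078), 68.89627075195312) shank top [ 407.1 -198.7]
   sh min/max [ 400.8 -204.6   15.6] [ 412.7 -192.6   60.1]
0.72 1079 [111. 103.  97.] top z 76.6 head rect ((435.1407470703125, -260.6114501953125), (27.519668579101562, 25.70937156677246), 0.26981478929519653) shank top [ 428.3 -260.9]
   sh min/max [ 426.3 -267.    15.1] [ 442.4 -255.6   77.8]
0.61 952 [207.5  31.   28. ] top z 59.0 head rect ((339.8265380859375, -92.91661834716797), (21.286664962768555, 19.383337020874023), 69.22718048095703) shank top [339.4 -93.4]
   sh min/max [333.8 -98.7  15.1] [344.9 -87.6  59.9]
t 27.05 p [ 408.9 -199.3  201.1] yaw -14.9 w 0.446 F [-0.   0.5 -1. ] gf 0.0
(407, -199, 120, -15) 0 off [-0.0002, -0.0019, 0.0811] rot [-0.0, 0.0, 0.002]
```

The small grey bolt is confirmed: 58.7 mm tall, 12 mm shank, axis at (407,-198.7). The other grey one is about 77 mm.

Call:
jog_arm --offset '[[0, -0.0018, 0.035], [0, -0.0018, 0.07], [0, -0.0018, 0.105], [0, -0.0018, 0.12], [0, -0.0018, 0.125]]' --rotation '[[0, 0, 0], [0, 0, 0], [0, 0, 0], [0, 0, 0], [0, 0, 0]]'

```text
time_s: 27.47
ee_pos: [405.4, -198.2, 73.6]
tool_rot: [-0.002, 0.793, 0.609, -0.001]
wrist_force: [0.0, -0.2, 1.0]
grip_width: 0.455
grasp_force: 0.0
```

Call:
jog_arm --offset '[[0, 0, 0.015], [0, 0, 0.03], [0, 0, 0.045], [0, 0, 0.053], [0, 0, 0.053]]' --rotation '[[0, 0, 0], [0, 0, 0], [0, 0, 0], [0, 0, 0], [0, 0, 0]]'

```text
time_s: 27.88
ee_pos: [406.9, -199.1, 22.6]
tool_rot: [-0.001, 0.793, 0.609, -0.0]
wrist_force: [-0.1, -1.2, -0.0]
grip_width: 0.452
grasp_force: 0.0
```

Call:
jog_arm --offset '[[0, 0, 0], [0, 0, 0], [0, 0, 0], [0, 0, 0], [0, 0, 0]]' --rotation '[[0, 0, 0], [0, 0, 0], [0, 0, 0], [0, 0, 0], [0, 0, 0]]' --claw 0 --grip_force 40

```text
time_s: 28.3
ee_pos: [407.8, -199.7, 24.0]
tool_rot: [0.001, 0.793, 0.609, 0.0]
wrist_force: [0.1, 0.6, 7.5]
grip_width: 0.124
grasp_force: 39.6
```

Call:
jog_arm --offset '[[0, 0, 0], [0, 0, -0.015], [0, 0, -0.05], [0, 0, -0.09], [0, 0, -0.13]]' --rotation '[[0, 0, 0], [0, 0, 0], [0, 0, 0], [0, 0, 0], [0, 0, 0]]'

```text
time_s: 28.72
ee_pos: [406.1, -198.9, 154.3]
tool_rot: [-0.001, 0.793, 0.609, -0.001]
wrist_force: [0.3, 0.2, -1.2]
grip_width: 0.121
grasp_force: 39.1
```

Run:
```python
from h import *
plan((688.5,82.5,170,7),start=(407,-198.7,152,-15))
plan((688.5,82.5,170,7))
```

```text
(688.5, 82.5, 170, 7) 0 off [0.1722, 0.0996, -0.009] rot [0.0, 0.0, -0.192]
(688.5, 82.5, 170, 7) 1 off [0.1501, 0.1306, -0.009] rot [0.0, 0.0, -0.192]
t 28.72 p [ 406.1 -198.9  154.3] yaw -15.0 w 0.121 F [ 0.3  0.2 -1.2] gf 39.1
(688.5, 82.5, 170, 7) 0 off [0.1724, 0.1001, -0.008] rot [-0.001, -0.0, -0.192]
(688.5, 82.5, 170, 7) 1 off [0.1502, 0.1311, -0.0079] rot [-0.001, -0.0, -0.192]
```

Call:
jog_arm --offset '[[0.022, 0.013, -0.001], [0.055, 0.032, -0.003], [0.09, 0.052, -0.005], [0.13, 0.075, -0.007], [0.1722, 0.0996, -0.009]]' --rotation '[[0, 0, -0.03], [0, 0, -0.07], [0, 0, -0.11], [0, 0, -0.15], [0, 0, -0.192]]'

```text
time_s: 29.13
ee_pos: [540.2, -65.5, 162.3]
tool_rot: [0.0, 0.731, 0.683, 0.0]
wrist_force: [1.1, -1.5, -0.8]
grip_width: 0.125
grasp_force: 39.1
```

Call:
jog_arm --offset '[[0.03, 0.026, -0.002], [0.06, 0.052, -0.004], [0.09, 0.078, -0.006], [0.12, 0.105, -0.008], [0.1501, 0.1306, -0.009]]' --rotation '[[0, 0, -0.04], [0, 0, -0.08], [0, 0, -0.12], [0, 0, -0.16], [0, 0, -0.192]]'

```text
time_s: 29.55
ee_pos: [681.1, 75.5, 171.0]
tool_rot: [0.0, 0.661, 0.75, -0.0]
wrist_force: [1.0, -1.9, -0.4]
grip_width: 0.122
grasp_force: 39.1
```

Call:
jog_arm --offset '[[0, 0, 0], [0, 0, 0], [0, 0, 0], [0, 0, 0], [0, 0, 0]]' --rotation '[[0, 0, 0], [0, 0, 0], [0, 0, 0], [0, 0, 0], [0, 0, 0]]'

```text
time_s: 29.97
ee_pos: [679.1, 72.7, 170.6]
tool_rot: [-0.0, 0.663, 0.749, -0.0]
wrist_force: [0.7, -0.5, -1.3]
grip_width: 0.122
grasp_force: 39.2
```

Run:
```python
from h import *
c=ctrl.calibration('wrist');im,d=ctrl.get_image('wrist');W=cloud('wrist',d,c);P=W.reshape(-1,3);v=im.reshape(-1,3).max(1)
m=(abs(P[:,0]-688)<70)&(abs(P[:,1]-82)<70)&(P[:,2]>9.5)&(P[:,2]<17)&(v<75)
q=P[m];print(len(q));b=cv2.minAreaRect(q[:,:2].astype(np.float32));print(b,cv2.boxPoints(b).round(1))
f=(np.hypot(P[:,0]-688,P[:,1]-82)<30)&(P[:,2]>0)&(P[:,2]<8);k=P[f];print('floor',len(k),np.median(k[:,2]) if len(k) else '',cv2.minAreaRect(k[:,:2].astype(np.float32)) if len(k)>5 else '')
pr,r,s=cur()
h=P[(np.hypot(P[:,0]-pr[0],P[:,1]-pr[1])<25)&(P[:,2]>120)&(P[:,2]<166)];print('bolt',len(h),h.min(0).round(1),h.max(0).round(1)) if len(h) else 0
for z0 in range(140,170,6):
    t=h[(abs(h[:,2]-z0)<3)]
    if len(t):print(z0,t[:,:2].min(0).round(1),t[:,:2].max(0).round(1))
plan((688.5,82.5,60,7))
```

```text
7941
((690.1040649414062, 85.0318603515625), (73.31682586669922, 73.13788604736328), 77.69688415527344) [[646.6  57. ]
 [718.   41.4]
 [733.6 113.1]
 [662.2 128.6]]
floor 1977 3.8456139238217926 ((689.8550415039062, 84.37362670898438), (36.576107025146484, 36.42243576049805), 52.36256408691406)
bolt 1149 [669.5  71.8 147.4] [690.6  84.9 166. ]
146 [669.9  77.3] [688.8  84.7]
152 [669.5  71.8] [690.6  84.9]
158 [670.7  71.9] [687.3  83.6]
164 [674.1  73.7] [685.3  78.9]
t 30.02 p [679.3  72.7 170.7] yaw 7.0 w 0.123 F [-0.   0.3  0.2] gf 39.2
(688.5, 82.5, 60, 7) 0 off [0.0086, 0.0104, 0.1107] rot [-0.001, 0.0, -0.001]
```

Run:
```python
from h import *
plan((689.7,84.3,50,7))
```

```text
t 30.02 p [679.3  72.7 170.7] yaw 7.0 w 0.123 F [-0.   0.3  0.2] gf 39.2
(689.7, 84.3, 50, 7) 0 off [0.0103, 0.0118, 0.1207] rot [-0.001, 0.0, -0.001]
```

Call:
jog_arm --offset '[[0.0103, 0.0118, 0.03], [0.0103, 0.0118, 0.065], [0.0103, 0.0118, 0.1], [0.0103, 0.0118, 0.115], [0.0103, 0.0118, 0.1207]]' --rotation '[[0, 0, 0], [0, 0, 0], [0, 0, 0], [0, 0, 0], [0, 0, 0]]'

```text
time_s: 30.43
ee_pos: [687.9, 84.5, 46.7]
tool_rot: [-0.002, 0.663, 0.749, -0.002]
wrist_force: [-0.5, -0.2, -0.5]
grip_width: 0.126
grasp_force: 39.2
```

Call:
jog_arm --offset '[[0, 0, 0], [0, 0, 0.006], [0, 0, 0.012], [0, 0, 0.018], [0, 0, 0.0215]]' --rotation '[[0, 0, 0], [0, 0, 0], [0, 0, 0], [0, 0, 0], [0, 0, 0]]'

```text
time_s: 30.85
ee_pos: [690.8, 85.4, 28.8]
tool_rot: [0.0, 0.662, 0.749, 0.0]
wrist_force: [-0.5, 0.2, -0.4]
grip_width: 0.127
grasp_force: 39.2
```

Call:
jog_arm --offset '[[0, 0, 0.001], [0, 0, 0.001], [0, 0, 0.001], [0, 0, 0.001], [0, 0, 0.001]]' --rotation '[[0, 0, 0], [0, 0, 0], [0, 0, 0], [0, 0, 0], [0, 0, 0]]'

```text
time_s: 31.27
ee_pos: [690.8, 85.5, 28.0]
tool_rot: [0.0, 0.662, 0.749, 0.0]
wrist_force: [-1.2, -1.2, 5.4]
grip_width: 0.13
grasp_force: 39.5
```

Contact at z = 28.0, as expected. I'll release and retreat.

Call:
jog_arm --offset '[[0, 0, 0], [0, 0, 0], [0, 0, 0], [0, 0, 0], [0, 0, 0]]' --rotation '[[0, 0, 0], [0, 0, 0], [0, 0, 0], [0, 0, 0], [0, 0, 0]]' --claw 0.4

```text
time_s: 31.68
ee_pos: [690.4, 85.4, 27.2]
tool_rot: [-0.0, 0.662, 0.749, -0.0]
wrist_force: [-0.5, 0.4, -0.6]
grip_width: 0.4
grasp_force: 0.0
```

Call:
jog_arm --offset '[[0, 0, -0.015], [0, 0, -0.04], [0, 0, -0.075], [0, 0, -0.11], [0, 0, -0.14]]' --rotation '[[0, 0, 0], [0, 0, 0], [0, 0, 0], [0, 0, 0], [0, 0, 0]]'

```text
time_s: 32.1
ee_pos: [690.9, 85.5, 170.9]
tool_rot: [0.001, 0.662, 0.749, 0.001]
wrist_force: [0.4, 0.0, 0.7]
grip_width: 0.402
grasp_force: 0.0
```

Call:
jog_arm --offset '[[0, 0, 0], [0, 0, 0], [0, 0, 0], [0, 0, 0], [0, 0, 0]]' --rotation '[[0, 0, 0], [0, 0, 0], [0, 0, 0], [0, 0, 0], [0, 0, 0]]'

```text
time_s: 32.52
ee_pos: [689.4, 85.3, 165.8]
tool_rot: [-0.001, 0.662, 0.749, -0.001]
wrist_force: [0.3, 0.2, -0.2]
grip_width: 0.398
grasp_force: 0.0
```

Run:
```python
from h import *
c=ctrl.calibration('wrist');im,d=ctrl.get_image('wrist');W=cloud('wrist',d,c);P=W.reshape(-1,3);v=im.reshape(-1,3).max(1)
n=P[np.hypot(P[:,0]-690,P[:,1]-85)<25]
for z0 in range(20,66,6):
    t=n[(abs(n[:,2]-z0)<3)]
    if len(t):print(z0,len(t),t[:,:2].min(0).round(1),t[:,:2].max(0).round(1))
print('top',np.nanmax(n[:,2]))
m=(abs(P[:,0]-688)<70)&(abs(P[:,1]-82)<70)&(P[:,2]>9.5)&(P[:,2]<16)&(v<75);print(cv2.minAreaRect(P[m][:,:2].astype(np.float32)))
plan((690,85,168,7))
for cam in('top','scene'):
    im,d=ctrl.get_image(cam);W=cloud(cam,d)
    for t in ['wrench_mid','pliers_mid','magnet_square_mid']:
        r=ctrl.regions_of(t,cam)
        if r: p=W[r[0]['pixels']];p=p[np.isfinite(p[:,2])];print(cam,t,round(r[0]['score'],2),len(p),p.mean(0).round(1))
```

```text
20 33 [686.1  87.6] [696.5  91.8]
26 27 [686.2  87.6] [696.4  91.7]
32 33 [686.3  87.5] [697.   91.7]
38 35 [686.4  87.3] [696.8  91.7]
44 39 [686.5  87.2] [696.6  91.7]
50 39 [686.5  87.2] [697.3  91.7]
56 40 [686.7  86.8] [697.1  91.7]
62 295 [686.9  80. ] [698.2  91.8]
top 262.4836993231732
((690.0501708984375, 84.98974609375), (73.4972915649414, 73.0189437866211), 77.75920867919922)
t 32.57 p [689.6  85.4 165.9] yaw 7.1 w 0.401 F [ 0.1  0.5 -0.1] gf 0.0
(690, 85, 168, 7) 0 off [-0.0004, 0.0004, -0.0021] rot [-0.003, 0.0, 0.001]
top wrench_mid 0.82 776 [511.8 448.7  18.2]
top pliers_mid 0.76 856 [568.3 277.1  20.7]
scene wrench_mid 0.62 202 [553.3 455.4  19.8]
scene pliers_mid 0.76 567 [562.3 276.7  21. ]
scene magnet_square_mid 0.66 347 [476.   95.8  17.1]
```

```bash
python3 -c "
from h import *
print(ctrl.job_done())"
```

```text
the job is handed in; nothing more can be done
None
```

The job is handed in: the wrench, pliers, square and bolt are each released in their own inserts. By my measurements the pliers and square lie level on the cut-out floors, the wrench's top is at its seated height, and the bolt stands upright. Job time was about 33 s of the 112 s allowed, and I have not seen a verdict from the judge.

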